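# Gauge turned hubs and close the case

### The job

Check the turned aluminium hubs standing on the worktop on the bench caliper, one at a time and widest flange first: stand each hub on the caliper's bed, slide the jaw shut by its thumb post until it bears on the flange and the sprung anvil gives a few millimetres, pause there a moment without forcing it, then open the jaw and stand the hub upright in a free compartment of the open case. When every hub is in the case, swing its lid shut and press down on the top to make sure it is fully home. Leave the other things on the worktop alone.

Things in the scene. Friction and masses are not known exactly. Their poses are not given: they have to be found in the camera images.
- hub70_boss (a point): Loose turned aluminium hub: round flange 70 mm across and 24 mm thick with a boss 30 mm across and 26 mm high on top (same on all hubs), 50 mm in all; 0.3 kg nominal. The point is the centre of the boss, on the axis, 37 mm above the underside; z is up along the axis. Grip the boss. None if absent: 2 or 3 of the 4 sizes are present, upright on the worktop in front of the caliper.
- hub62_boss (a point): Loose turned aluminium hub: round flange 62 mm across and 24 mm thick with a boss 30 mm across and 26 mm high on top (same on all hubs), 50 mm in all; 0.25 kg nominal. The point is the centre of the boss, on the axis, 37 mm above the underside; z is up along the axis. Grip the boss. None if absent: 2 or 3 of the 4 sizes are present, upright on the worktop in front of the caliper.
- hub54_boss (a point): Loose turned aluminium hub: round flange 54 mm across and 24 mm thick with a boss 30 mm across and 26 mm high on top (same on all hubs), 50 mm in all; 0.2 kg nominal. The point is the centre of the boss, on the axis, 37 mm above the underside; z is up along the axis. Grip the boss. None if absent: 2 or 3 of the 4 sizes are present, upright on the worktop in front of the caliper.
- hub46_boss (a point): Loose turned aluminium hub: round flange 46 mm across and 24 mm thick with a boss 30 mm across and 26 mm high on top (same on all hubs), 50 mm in all; 0.16 kg nominal. The point is the centre of the boss, on the axis, 37 mm above the underside; z is up along the axis. Grip the boss. None if absent: 2 or 3 of the 4 sizes are present, upright on the worktop in front of the caliper.
- caliper_bed (a point): Fixed bench caliper on a steel plate 110 x 270 mm. The point is on the bed (plate top, 10 mm above the worktop), centre line; z up, +y to the sprung anvil, whose face is at y = +50 mm; the fully open jaw's face is at y = -50 mm. Above the bed: jaw 27.5 mm, anvil 26 mm (both 56 mm wide in x), dial housing behind the anvil (y = 61 to 109 mm) 46 mm, scale beam (x = 41 to 53 mm) 14 mm.
- jaw (a joint): Sliding jaw: travel from fully open toward the anvil, in m, 0 to 0.062. The gap to the untouched anvil is 0.100 minus this value. It slides with about 2 N of friction and stays where it is left. It stands anywhere from 0 to 0.055 at first.
- jaw_post (a point): Black ribbed thumb post on the jaw's carriage, 14 mm thick along the slide (y), 26 mm wide along x, rising from 11.5 mm to 57 mm above the bed; the point is on its axis 40 mm above the bed. It stands 68 mm behind the jaw's face and moves with it; axes as the caliper's (+y shuts the jaw).
- anvil (a joint): Sprung anvil: how far its steel face has been pushed back, in m, 0 to 0.008, 1.5 N per mm. A reading registers once the hub is pressed on it with more than 3 N, which is 2 mm; about 4 mm is a good reading.
- case: Fixed grey plastic case: a shallow open tray 130 mm (x) by 290 mm (y), 20 mm high, walls and dividers 5 mm thick, floor 5 mm thick, with three compartments about 120 x 90 mm side by side along y, and a hooded lid hinged on its far (+x) long edge. Origin: the centre of the tray's underside; z up.
- bay0 (a point): Centre of the floor of the case's right-hand (-y) compartment, which is about 120 mm (x) by 90 mm (y); takes one hub. Axes as the case's.
- bay1 (a point): Centre of the floor of the case's middle compartment, which is about 120 mm (x) by 90 mm (y); takes one hub. Axes as the case's.
- bay2 (a point): Centre of the floor of the case's left-hand (+y) compartment, which is about 120 mm (x) by 90 mm (y); takes one hub. Axes as the case's.
- lid (a joint): Case lid: opening angle in rad, 0 shut, 1.72 fully open; starts at 1.58 to 1.70, standing upright behind the tray. The hinge is stiff (about 0.25 N m), so that the lid stays where it is left and has to be pushed; there is no latch.
- lid_hinge (a point): Middle of the lid's hinge line, which runs along this frame's y; x points away from the tray (to the far side), z up. Fixed, 65 mm behind its centre and 21 mm above the worktop.
- lid_pad (a point): Black rubber press pad (16 x 90 mm) on the outer face of the hooded lid, centred, 20 mm from the lid's free edge; moves with the lid. z points out of the lid: up when the lid is shut, away from the tray (+x) when it stands open. With the lid shut the point is 110 mm in front (-x) of the hinge line and 44.5 mm above it. The hood is 130 x 290 mm and 44 mm deep.
- timer: Bystander: white lab timer 68 x 68 x 20 mm; origin under its centre.
- tape: Bystander: roll of tape lying flat, 98 mm across, 25 mm high; origin under its centre.
- beaker: Bystander: small glass beaker 54 mm across, 69 mm high; origin under its centre.
- wash_bottle: Bystander: wash bottle with a bent spout, 66 x 95 x 197 mm; origin under its centre.
Mind the look-alikes: they are no part of the job. What is shaped like the part that bears hub62_boss but black is not meant.

How it is judged:
By the outcome, as a careful person would: the job done as asked, in the order asked, and still so for the second after the job is handed in, with the robot touching nothing.
Of hub70, hub62, hub54, hub46 only 2 to 3 are there at a start; the rules pass over those that are not, and their reading is None.
At some moment in a run one of hub70, hub62, hub54, hub46 may be knocked a few centimetres aside while the robot is not near it.
Once in a run the grip may slacken for a moment while it holds something.
It also fails if it takes over 210 s, if anything falls off the work surface, if the arm or the gripper's body presses on something with over 40 N, if the wrist force passes 120 N, or if a joint passes its speed limit or range.

### The arm

A 7-joint arm with a two-finger parallel gripper is mounted at the origin on a cart in front of the work surface, level with it; the furniture and walls round the work are solid. World frame = base frame: x ahead of the robot, y to its left, z up, the work surface at z = 0. Lengths are in m, angles in rad, forces in N, time in s.
With the tool pointing down it reaches from about 0.4 to 0.875 m from the base axis. Payload 19.3 kg.
Tool frame: the origin (TCP) lies midway between the tips of the shut fingers; the grasp point (between the pads) lies 19 mm behind it (bot.pinch_z is the distance from the TCP to the grasp point, in m); z points along the fingers, y is the line along which they close (so a half turn about z gives the same grasp; the last joint's range is limited). The gripper opens to 85 mm and grips with 20 to 120 N. Pads are 22 mm wide; open, the fingers measure 114 mm over their backs; the gripper's body (76 mm by 85 mm) begins 54 mm behind the grasp point. The pads swing forward as they close: fully open they stand 13 mm farther back than shut.
Start: joints at [1.101, 0.521, -0.036, 1.599, 0.021, 1.021, -0.113], TCP at [0.243, -0.576, 0.231] pointing down, gripper open.
Joint ranges: [-2.91, 2.91], [-0.3, 2.13], [-1.5, 1.42], [0.17, 2.43], [-1.26, 4.41], [0.16, 1.93], [-2.52, 2.52]. Speed limits (rad/s): [1.89, 1.89, 2.39, 2.39, 3.01, 3.01, 3.01].

### API

Orientations are given as [roll, pitch, yaw] about the fixed x, y, z axes, in that order (R = Rz(yaw) Ry(pitch) Rx(roll)).
In Python, from workcell import observe, viewer, bot gives the robot as it stands. The module is installed in compiled form; this text tells all that it offers.
- The arm moves only by the tool play_rows, never from a script. Its argument "motion" is a list of rows, each a list of 7 numbers: the shift along the tool's x, y, z in cm, then the turn, a rotation vector about the tool's x, y, z in rad, then the opening, from -1 (shut) to 1 (fully open), so that 0 is half open. A call has exactly 5 rows; each row is the pose to reach, as a shift and turn from the pose commanded when the call began, along the tool's axes at that moment; what a row does not reach only later rows make up. A row lasts 1/10 s, in which the tool goes at most 50 mm and 8.59 degrees, less where a joint would pass 70% of its speed; a pose out of reach is approached as far as the arm can. A call with a gripper value outside its range is refused whole. The fingers move at their own pace and stop on an object; "squeeze" is the grip in N (left out, the last holds). Time passes only in rows, so rows that repeat a pose let the fingers close, or fill a call up. It gives the time, the measured TCP pose, the force, the opening and the grip force at its end, in the units of the state.
- observe(): the state, without advancing time (a new reading comes with each control period).
- viewer.grab_frame(name): name is "side" or "top"; returns (picture, depth): 420x560x3 uint8, red, green, blue; 420x560 float32, m along the optical axis (not along the pixel's ray), 0 where there is no reading.
- viewer.camera_info(name): a dict with "fx", "fy", "cx", "cy" (pixels), "R" (3x3) and "t" (3): a world point X has camera coordinates R X + t. Camera axes: x right, y down, z forward; pixel columns grow to the right and rows downward; lengths in m; the calibration is good to about 2 mm. A picture is of the moment at which its call begins. camera_info takes no time and is no camera call.
- bot.job_done(): hands the job in; it is judged then, once.
The state is a dict: "clock": time; "qpos": joint angles; "qd": joint speeds; "joint_efforts": joint torques, N m; "position": TCP position; "tool_rot": TCP orientation; "force": force on the tool from outside, world axes, zero at the start; "moment": the same for the moment, N m; "grip_width": finger opening in m; "finger_force": force on a finger pad.
Only numpy, scipy, OpenCV 4.12 (cv2) and the standard library are available. Lean on these libraries where they do the work, as an engineer would, in place of code of your own. Each camera call takes 0.05 s, during which the arm holds its last target. There are 200 camera calls.

## Working session

There is one attempt and no reset: what is moved stays moved. The work goes in short steps, Python scripts to look and compute and a tool call to move; the robot and the scene stay as the last step left them, time stands still between calls to the robot, and variables do not carry over. Pictures are saved under pics/ and viewed, at most 14 in all, crops included, and the job is handed in when it is done.

Besides the shell and the picture viewer there is one more tool, called after "Request:" as a command line: name --pt "numbers of a row" for each row, then --argument value for the rest. play_rows: Moves the arm, as the interface text tells. Its arguments: {"type":"object","properties":{"motion":{"type":"array"},"squeeze":{"type":"number"}},"required":["motion"]}

```bash
mkdir -p pics; python3 - <<'E'
from workcell import observe, viewer, bot
import cv2,numpy as np
for n in("top","side"):
    p,d=viewer.grab_frame(n); np.savez(f"pics/{n}0.npz",p=p,d=d); cv2.imwrite(f"pics/{n}0.png",p[:,:,::-1])
    c=viewer.camera_info(n); print(n,c)
s=observe(); print(s)
E
```

```text
top {'fx': 400.58602826934765, 'fy': 400.58602826934765, 'cx': 281.1504496449111, 'cy': 210.4475161525161, 'R': array([[-0.02610223, -0.9991984 , -0.03035168],
       [-0.98288268,  0.03119147, -0.18157292],
       [ 0.18237408,  0.02509268, -0.98290897]]), 't': array([0.04662273, 0.50748924, 1.29307158])}
side {'fx': 476.78423432342163, 'fy': 476.78423432342163, 'cx': 282.09125623994584, 'cy': 213.1249389921236, 'R': array([[-0.94769337, -0.31916221,  0.00357314],
       [-0.21591144,  0.63278417, -0.74361713],
       [ 0.23507346, -0.70549251, -0.66859614]]), 't': array([0.47490069, 0.14731156, 1.55041317])}
{'clock': 0.1, 'qpos': array([ 1.100813  ,  0.52197582, -0.03632617,  1.59995005,  0.02123355,
        1.02108292, -0.11283567]), 'qd': array([ 0.00103175,  0.00068772,  0.00112778, -0.00189652,  0.00137444,
        0.00127001,  0.00158805]), 'joint_efforts': array([ 5.32478516e-03, -9.28484130e+01,  1.98475935e+00, -3.70531118e+01,
        1.82341354e-02,  5.28925899e-03, -8.98730059e-05]), 'position': array([ 0.24310508, -0.57545735,  0.2307703 ]), 'tool_rot': array([-3.14056721e+00,  1.00580187e-04,  3.99753169e-01]), 'force': array([-0.56630452,  0.43904419, -0.76567947]), 'moment': array([-0.03379937,  0.0256115 , -0.03564933]), 'finger_force': 0.0, 'grip_width': 0.08538061461757612}
```

View pics/top0.png

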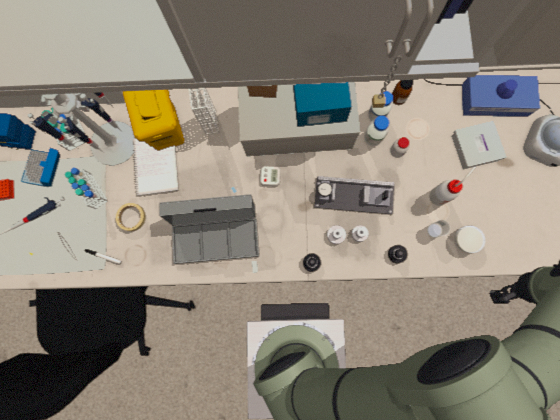

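View pics/side0.png

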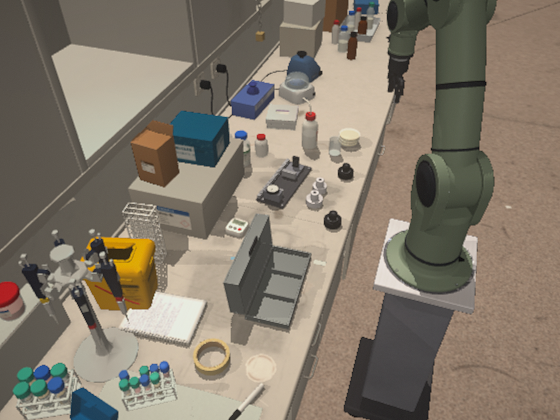

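Top view: case around (215,235), caliper around (353,195) with its dial at (325,190) and post at about (384,195). The two bright hubs are at (336,235) and (360,233), and the two black ones at (312,262) and (398,254) are look-alikes.

```bash
cat > h.py <<'E'
from workcell import observe, viewer, bot
import cv2,numpy as np
from scipy.spatial.transform import Rotation as Ro
np.set_printoptions(precision=4,suppress=True)
def ray(n,u,v):
    c=viewer.camera_info(n); r=c['R'].T@np.array([(u-c['cx'])/c['fx'],(v-c['cy'])/c['fy'],1]); return -c['R'].T@c['t'],r
def atz(n,u,v,z):
    o,r=ray(n,u,v); return o+r*(z-o[2])/r[2]
def cloud(n,d):
    c=viewer.camera_info(n); v,u=np.mgrid[:420,:560]
    P=np.stack([(u-c['cx'])/c['fx']*d,(v-c['cy'])/c['fy']*d,d],-1)
    return (P-c['t'])@c['R']
def proj(n,X):
    c=viewer.camera_info(n); p=c['R']@np.asarray(X)+c['t']; return p[:2]/p[2]*c['fx']+[c['cx'],c['cy']]
def grab(n,tag):
    p,d=viewer.grab_frame(n); np.savez(f"pics/{n}{tag}.npz",p=p,d=d); return p,d
def crop(p,u0,v0,u1,v1,k,f):
    cv2.imwrite(f,cv2.resize(p[v0:v1,u0:u1,::-1],None,fx=k,fy=k,interpolation=cv2.INTER_CUBIC))
E
python3 - <<'E'
from h import *
f=np.load('pics/top0.npz');p,d=f['p'],f['d'];P=cloud('top',d)
a=cv2.resize(p[165:285,150:410],None,fx=3,fy=3,interpolation=cv2.INTER_CUBIC)
cv2.imwrite('pics/c1.png',a[:,:,::-1])
for u,v in[(336,235),(360,233),(312,262),(398,254),(353,195),(300,240),(384,188)]:print(u,v,P[v,u])
# boss-top points
for u,v in[(336,235),(360,233)]:
    w=P[v-16:v+17,u-16:u+17].reshape(-1,3)
    t=w[(w[:,2]>.043)&(w[:,2]<.06)]; fl=w[(w[:,2]>.018)&(w[:,2]<.032)]
    print('top',len(t),t.mean(0),np.ptp(t,0),'fl',len(fl),fl.min(0),fl.max(0))
    (c,r)=cv2.minEnclosingCircle(fl[:,:2].astype(np.float32));print(c,r)
# height map crop
m=P[165:285,150:410,2];m=np.clip(m/.08,0,1)*255
cv2.imwrite('pics/z1.png',cv2.resize(m.astype(np.uint8),None,fx=3,fy=3,interpolation=cv2.INTER_NEAREST))
E
```

```text
336 235 [ 0.4203 -0.1463  0.05  ]
360 233 [ 0.4249 -0.2256  0.0472]
312 262 [ 0.3343 -0.0639  0.0523]
398 254 [ 0.3524 -0.3433  0.0505]
353 195 [ 0.563  -0.2169  0.0046]
300 240 [ 0.4129 -0.0286 -0.0013]
384 188 [ 0.5791 -0.32    0.0262]
top 65 [ 0.4266 -0.1506  0.0493] [0.0272 0.0265 0.012 ] fl 190 [ 0.3962 -0.1803  0.0183] [ 0.4572 -0.1223  0.031 ]
(0.42665767669677734, -0.1515362411737442) 0.03067781589925289
top 65 [ 0.4282 -0.2294  0.0493] [0.0265 0.0273 0.0127] fl 142 [ 0.404  -0.2568  0.0182] [ 0.4546 -0.1754  0.0299]
(0.4244925379753113, -0.214991495013237) 0.042336490005254745
```

View pics/c1.png

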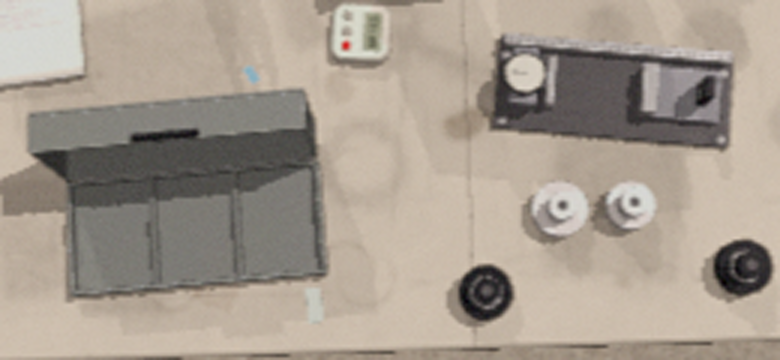

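View pics/z1.png

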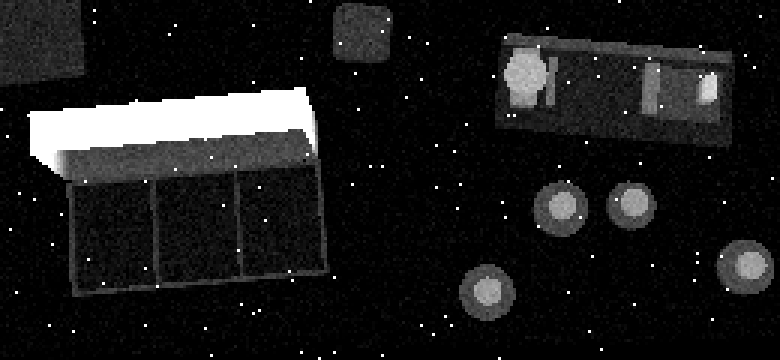

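Zoomed crop: the left hub (560,208) is about 62 mm across and the right one (631,204) about 54 mm. The jaw's face is at x≈643, the anvil's face at x≈558, the post is at (706,90), and the tray corners are near (72,295), (326,273), (318,164) and (68,184).

```bash
python3 - <<'E'
from h import *
f=np.load('pics/top0.npz');p,d=f['p'],f['d'];P=cloud('top',d)
def c(u,v,z): return atz('top',u/3+150-.33,v/3+165-.33,z)[:2]
for nm,u,v,z in [('plBL',492,127,.01),('plBR',729,147,.01),('plTR',733,53,.02),('plTL',503,34,.024),('anvT',558,58,.036),('anvB',553,106,.036),('jawT',645,64,.0375),('jawB',641,111,.0375),('post',708,89,.067),('dial',525,73,.056),
 ('trFL',73,296,.02),('trFR',326,273,.02),('trBR',318,164,.02),('trBL',68,184,.02),('padL',132,138,.15),('padR',198,132,.15),('h62',562,206,.05),('h54',634,203,.05)]: print(nm,c(u,v,z))
def seg(u0,v0,u1,v1,z0,z1):
    w=P[v0:v1,u0:u1].reshape(-1,3); w=w[(w[:,2]>z0)&(w[:,2]<z1)]; r=cv2.minAreaRect((w[:,:2]*1000).astype(np.float32)); return len(w),w.mean(0),r
print('beam',seg(317,174,395,190,.02,.028))
print('post',seg(375,185,395,203,.055,.075))
print('dial',seg(314,178,336,204,.048,.065))
print('jaw',seg(360,180,372,206,.032,.043))
w=P[160:265,150:262].reshape(-1,3); t=w[(w[:,2]>.08)]; print('lid',t.min(0),t.max(0)); 
i=t[:,2]>t[:,2].max()-.02; print(t[i].mean(0))
# lid outer face plane / top edge vs y
for y in(.15,.2,.25,.3,.35,.4):
    q=t[abs(t[:,1]-y)<.01]; 
    if len(q): print(y,q[:,0].min(),q[:,0].max(),q[:,2].max())
f=np.load('pics/side0.npz');S=cloud('side',f['d'])
for X in([.43,-.15,.05],[.6,-.32,.067]):print(proj('side',X))
E
```

```text
plBL [ 0.524  -0.0792]
plBR [ 0.4923 -0.3466]
plTR [ 0.5994 -0.3569]
plTL [ 0.6298 -0.0955]
anvT [ 0.5963 -0.1556]
anvB [ 0.5409 -0.1472]
jawT [ 0.5856 -0.2529]
jawB [ 0.5317 -0.245 ]
post [ 0.548  -0.3142]
dial [ 0.5753 -0.1158]
trFL [0.3444 0.3974]
trFR [0.3621 0.1131]
trBR [0.4856 0.1203]
trBL [0.4714 0.4061]
padL [0.4975 0.301 ]
padR [0.5016 0.2323]
h62 [ 0.4257 -0.1499]
h54 [ 0.4267 -0.2285]
beam (241, array([ 0.6056, -0.2373,  0.0235]), ((600.4529418945312, -224.23817443847656), (256.39154052734375, 31.411775588989258), 82.6166000366211))
post (38, array([ 0.5508, -0.3163,  0.0647]), ((551.0410766601562, -316.61212158203125), (13.39616870880127, 25.213054656982422), 81.1023941040039))
dial (162, array([ 0.5741, -0.1163,  0.0553]), ((572.117919921875, -115.15496826171875), (44.83736038208008, 53.979766845703125), 61.14282989501953))
jaw (81, array([ 0.5582, -0.2577,  0.0365]), ((558.209716796875, -258.0670166015625), (16.76986312866211, 56.21554946899414), 84.44942474365234))
lid [ 0.2642 -0.0017  0.0806] [0.5464 0.4124 1.3645]
[ 0.2642 -0.0017  1.3645]
0.15 0.5000594479428417 0.5437057996667793 0.15534679408590918
0.2 0.4970873347102213 0.5425961594053887 0.15510519196355063
0.25 0.4945662261003921 0.5370984149880562 0.1644262644582921
0.3 0.4928915972880062 0.5359973770911879 0.16466376463907612
0.35 0.4886007759371724 0.531033937529862 0.15251122622641045
0.4 0.48077674683623706 0.5293212204574591 0.15471645336253287
[314.0206 191.6548]
[284.2954 153.4006]
```

```bash
cat >> h.py <<'E'
def go(x,y,z,yaw,p0=None,y0=None):
    s=observe(); p=s['position'] if p0 is None else np.array(p0); R=Ro.from_euler('xyz',s['tool_rot'] if y0 is None else [np.pi,0,y0])
    G=Ro.from_euler('xyz',[np.pi,0,yaw])
    print('cm',R.inv().apply(np.array([x,y,z])-p)*100,'rv',(R.inv()*G).as_rotvec())
YC=-.125; B=np.array([.562,-.201])
def cal(x,y): return B+x*np.array([np.cos(YC),np.sin(YC)])+y*np.array([-np.sin(YC),np.cos(YC)])
E
python3 -c "
from h import *
go(.426,-.150,.15,1.446)
print(cal(0,14),cal(0,-.115),cal(0,.014))"
```

```text
cm [ 33.4067 -32.0649   8.1066] rv [-0.001  -0.0004 -1.0462]
[ 2.3074 13.6898] [ 0.5477 -0.3151] [ 0.5637 -0.1871]
```

Request:
play_rows --pt "6.7 -6.4 0 0 0 -0.15 1" --pt "10 -9.6 0 0 0 -0.25 1" --pt "13.4 -12.8 1 0 0 -0.4 1" --pt "16.7 -16 2 0 0 -0.52 1" --pt "16.7 -16 2 0 0 -0.6 1" --squeeze 40

```text
clock: 0.6
position: [0.3357, -0.3602, 0.2109]
tool_rot: [-3.141, -0.001, 1.007]
force: [1.1, -0.6, -0.2]
grip_width: 0.0851
finger_force: 0.0
```

```bash
python3 -c "
from h import *
go(.426,-.150,.15,1.446);print(observe()['tool_rot'])"
```

```text
cm [22.5882 -3.5949  6.1082] rv [-0.0003 -0.0007 -0.4391]
[-3.1411 -0.0006  1.0069]
```

Request:
play_rows --pt "4.5 -0.7 1 0 0 -0.1 1" --pt "9 -1.5 2 0 0 -0.22 1" --pt "13.5 -2.2 3.5 0 0 -0.33 1" --pt "18 -2.9 5 0 0 -0.44 1" --pt "22.6 -3.6 6.1 0 0 -0.44 1"

```text
clock: 1.1
position: [0.4267, -0.1522, 0.1495]
tool_rot: [-3.141, -0.0, 1.443]
force: [0.8, -2.1, -0.1]
grip_width: 0.0854
finger_force: 0.0
```

```bash
python3 - <<'E'
from h import *
go(.426,-.150,.15,1.446)
p,d=grab('top','1');crop(p,290,160,420,280,5,'pics/t1.png')
E
```

```text
cm [ 0.2051 -0.0963 -0.0471] rv [-0.0005 -0.0003 -0.0026]
```

View pics/t1.png

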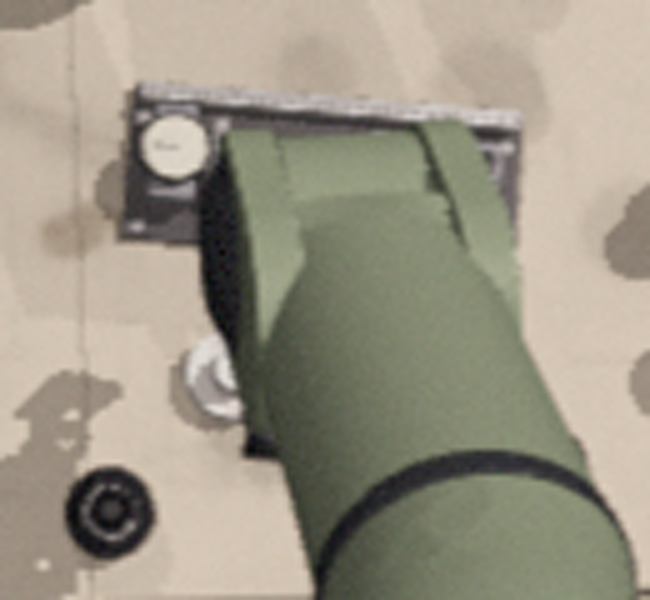

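Hub 62 is still in place, showing at crop (216,372). Descending over it.

Request:
play_rows --pt "0.2 -0.1 3 0 0 0 0.6" --pt "0.2 -0.1 6 0 0 0 0.6" --pt "0.2 -0.1 9 0 0 0 0.6" --pt "0.2 -0.1 9.3 0 0 0 0.6" --pt "0.2 -0.1 9.3 0 0 0 0.6"

```text
clock: 1.65
position: [0.4256, -0.1515, 0.0573]
tool_rot: [-3.14, -0.0, 1.44]
force: [0.4, 0.2, 0.8]
grip_width: 0.0686
finger_force: 0.0
```

```bash
python3 - <<'E'
from h import *
go(.426,-.150,.0255,1.446)
p,d=grab('side','1');crop(p,240,120,400,240,5,'pics/s1.png')
E
```

```text
cm [0.1541 0.0198 3.1814] rv [-0.0015 -0.0002 -0.0061]
```

View pics/s1.png

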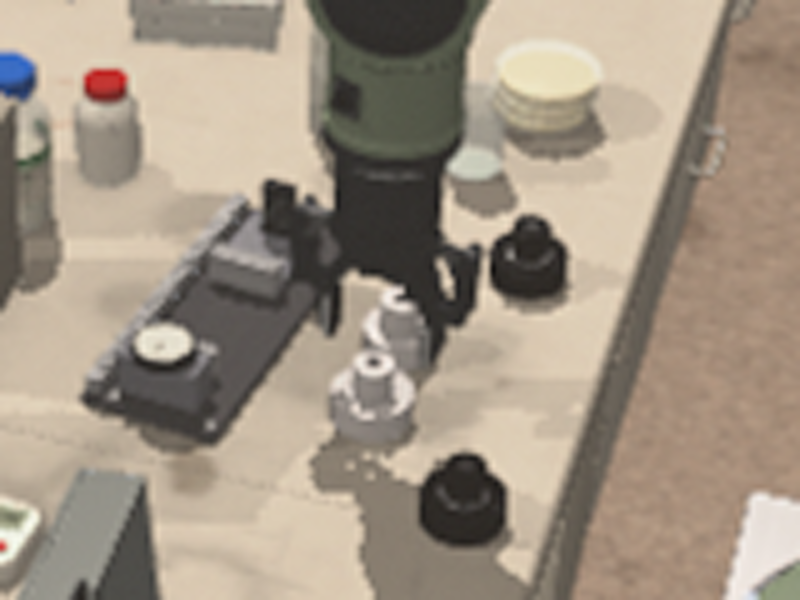

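Side view: the fingers straddle near hub 62 (boss top at crop (375,358)), with the tips at about (330,330) and (440,355). I'll check the centring with depth.

```bash
python3 - <<'E'
from h import *
f=np.load('pics/side1.npz');p,d=f['p'],f['d'];P=cloud('side',d)
w=P.reshape(-1,3);g=p.reshape(-1,3).max(1)
m=(abs(w[:,0]-.43)<.08)&(w[:,1]>-.19)&(w[:,1]<-.10)&(w[:,2]>.06)&(w[:,2]<.10)
q=w[m];print(len(q))
for z in(.063,.07,.08,.09):
    k=q[abs(q[:,2]-z)<.005]; print(z,np.sort(k[:,0])[::max(1,len(k)//20)],k[:,1].mean())
print(proj('side',[.4256,-.1515,.064]),proj('side',[.426,-.150,.05]))
E
```

```text
76
0.063 [0.3862 0.3895 0.3917 0.4579] -0.14104140430976753
0.07 [0.377  0.3788 0.3831 0.3837 0.3861 0.3862 0.3895 0.4568 0.4572 0.4579
 0.4584 0.4593 0.4593 0.4596 0.4623 0.4627 0.4689 0.4698 0.4732] -0.14715297766138197
0.08 [0.3766 0.3774 0.3792 0.3796 0.3799 0.384  0.3843 0.386  0.3869 0.3874
 0.3893 0.3911 0.3912 0.4569 0.4575 0.458  0.4589 0.4605 0.4613 0.4636
 0.4644 0.4684 0.4729 0.473 ] -0.1432841757953177
0.09 [0.3764 0.3765 0.378  0.38   0.3811 0.3845 0.3849 0.3858 0.3878 0.3883
 0.3907 0.392  0.3925 0.457  0.4572 0.4583 0.4588 0.4593 0.4605 0.4607
 0.4624 0.4628 0.4649 0.4686 0.4688 0.4707] -0.14414045411144707
[315.501  188.6431] [315.087 191.882]
```

Centred. Descend and grip.

Request:
play_rows --pt "0.15 0 2 0 0 0 0.6" --pt "0.15 0 3.1 0 0 0 0.6" --pt "0.15 0 3.1 0 0 0 -0.2" --pt "0.15 0 3.1 0 0 0 -0.8" --pt "0.15 0 3.1 0 0 0 -1" --squeeze 50

```text
clock: 2.2
position: [0.4267, -0.1503, 0.0273]
tool_rot: [3.14, 0.0, 1.44]
force: [-3.4, 1.3, 20.0]
grip_width: 0.0286
finger_force: 47.7
```

Request:
play_rows --pt "0 0 0 0 0 0 -1" --pt "0 0 0 0 0 0 -1" --pt "0 0 -0.5 0 0 0 -1" --pt "0 0 -2 0 0 0 -1" --pt "0 0 -4 0 0 0 -1"

```text
clock: 2.7
position: [0.4257, -0.15, 0.0669]
tool_rot: [-3.141, -0.0, 1.44]
force: [0.8, 0.1, -1.9]
grip_width: 0.0284
finger_force: 49.6
```

```bash
python3 - <<'E'
from h import *
print(cal(0,.012),observe()['force'],observe()['grip_width'],observe()['finger_force'])
go(*cal(0,.012),.11,1.446)
E
```

```text
[ 0.5635 -0.1891] [ 0.8036  0.108  -1.9357] 0.02835123155906566 49.575111865997314
cm [-2.0797 14.1651 -4.3214] rv [-0.0011 -0.0002 -0.006 ]
```

Request:
play_rows --pt "0 0.5 -3 0 0 0 -1" --pt "-0.7 4.5 -4.3 0 0 0 -1" --pt "-1.4 9 -4.3 0 0 0 -1" --pt "-2 13 -4.3 0 0 0 -1" --pt "-2.1 14.2 -4.3 0 0 0 -1"

```text
clock: 3.2
position: [0.5673, -0.1905, 0.1102]
tool_rot: [3.139, -0.0, 1.439]
force: [-0.6, 0.8, -2.8]
grip_width: 0.0284
finger_force: 50.0
```

```bash
python3 - <<'E'
from h import *
go(*cal(0,.012),.045,1.446);print(observe()['position'],observe()['grip_width'])
p,d=grab('side','2');crop(p,240,120,400,240,5,'pics/s2.png')
E
```

```text
cm [ 0.0867 -0.4104  6.5141] rv [ 0.0025 -0.0004 -0.0069]
[ 0.5673 -0.1905  0.1102] 0.02835205315504668
```

View pics/s2.png

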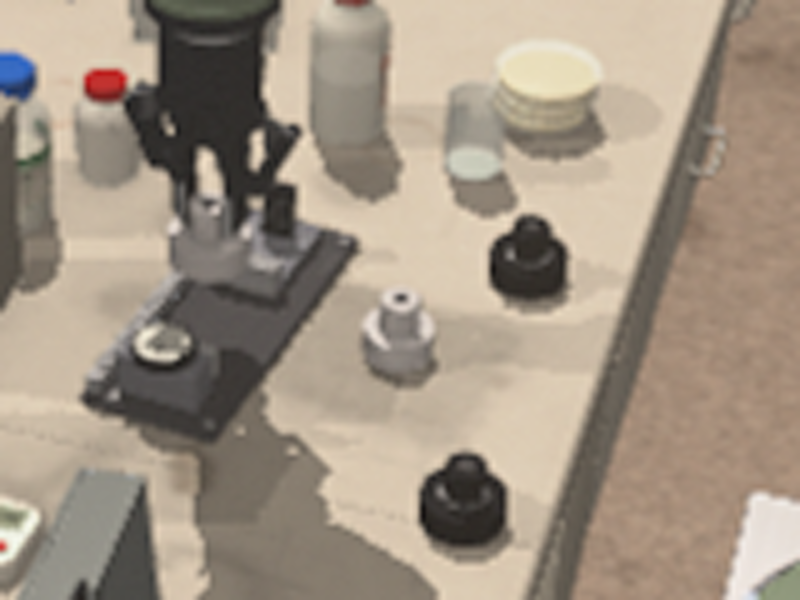

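Hub 62 is held upright, with its boss top at crop (208,205). Lower it onto the bed.

Request:
play_rows --pt "0 0 2 0 0 0 -1" --pt "0 0 4 0 0 0 -1" --pt "0 0 6 0 0 0 -1" --pt "0 0 6.5 0 0 0 -1" --pt "0 0 6.5 0 0 0 -1"

```text
clock: 3.75
position: [0.5635, -0.1893, 0.0443]
tool_rot: [-3.14, -0.0, 1.44]
force: [-0.0, -0.9, -1.6]
grip_width: 0.0284
finger_force: 50.1
```

Request:
play_rows --pt "0 0 0.2 0 0 0 -1" --pt "0 0 0.4 0 0 0 -1" --pt "0 0 0.6 0 0 0 -1" --pt "0 0 0.7 0 0 0 -1" --pt "0 0 0.7 0 0 0 -1"

```text
clock: 4.25
position: [0.5642, -0.1896, 0.0375]
tool_rot: [3.142, 0.0, 1.44]
force: [-0.5, -0.3, 0.2]
grip_width: 0.0283
finger_force: 50.2
```

Request:
play_rows --pt "0 0 0.1 0 0 0 -1" --pt "0 0 0.1 0 0 0 -0.3" --pt "0 0 0.1 0 0 0 0.3" --pt "0 0 0 0 0 0 0.3" --pt "0 0 -1 0 0 0 0.3"

```text
clock: 4.75
position: [0.5636, -0.1893, 0.0468]
tool_rot: [-3.14, -0.0, 1.44]
force: [-0.4, -0.6, -0.1]
grip_width: 0.0552
finger_force: 0.0
```

Request:
play_rows --pt "0 0 -3 0 0 0 0.3" --pt "0 0 -6 0 0 0 0.3" --pt "-3 0 -8 0 0 0.15 0.1" --pt "-6 0.1 -8 0 0 0.3 -0.2" --pt "-8 0.1 -8 0 0 0.45 -0.2"

```text
clock: 5.25
position: [0.5547, -0.2714, 0.129]
tool_rot: [3.139, 0.0, 0.982]
force: [-0.4, 0.0, 0.6]
grip_width: 0.0341
finger_force: 0.0
```

```bash
python3 - <<'E'
from h import *
s=observe();print(s['position'],s['tool_rot'],s['qpos'],s['grip_width'])
go(.549,-.3155,.10,-.125)
E
```

```text
[ 0.5547 -0.2714  0.129 ] [3.1394 0.0001 0.9822] [ 0.5201  0.6353 -0.2379  1.7011  0.1923  0.8259 -0.3922] 0.034110870201549695
cm [-3.9836  1.9717  2.9038] rv [ 0.002  -0.0012  1.1072]
```

Request:
play_rows --pt "-1 0.5 0 0 0 0.14 -0.2" --pt "-2 1 0.5 0 0 0.28 -0.2" --pt "-3 1.5 1 0 0 0.42 -0.2" --pt "-4 2 1.5 0 0 0.56 -0.2" --pt "-4 2 2 0 0 0.7 0"

```text
clock: 5.75
position: [0.5491, -0.315, 0.1079]
tool_rot: [3.141, -0.0, 0.282]
force: [1.0, 0.6, 0.5]
grip_width: 0.0426
finger_force: 0.0
```

Request:
play_rows --pt "0 0 0 0 0 0.14 0" --pt "0 0 0 0 0 0.28 0" --pt "0 0 0 0 0 0.41 0" --pt "0 0 0 0 0 0.41 0" --pt "0 0 0 0 0 0.41 0"

```text
clock: 6.25
position: [0.5497, -0.3131, 0.1077]
tool_rot: [-3.141, -0.0, -0.116]
force: [0.7, 0.3, 0.0]
grip_width: 0.0428
finger_force: 0.0
```

```bash
python3 - <<'E'
from h import *
s=observe();print(s['position'],s['tool_rot'],s['qpos'],s['grip_width'])
go(.549,-.3155,.047,-.125)
p,d=grab('side','3');crop(p,250,120,370,210,6,'pics/s3.png')
P=cloud('top',grab('top','3')[1])
w=P[175:260,300:420].reshape(-1,3);t=w[(w[:,2]>.043)&(w[:,2]<.054)]
print(t[(t[:,1]>-.25)&(t[:,0]<.6)&(t[:,1]<-.14)].mean(0))
E
```

```text
[ 0.5497 -0.3131  0.1077] [-3.1415 -0.0004 -0.1158] [ 0.3881  0.6793  0.0545  1.6802 -0.0489  0.783  -1.2215] 0.04275520773158201
cm [-0.0452  0.2468  6.0732] rv [-0.0001 -0.0004  0.0092]
[ 0.559  -0.1775  0.0482]
```

View pics/s3.png

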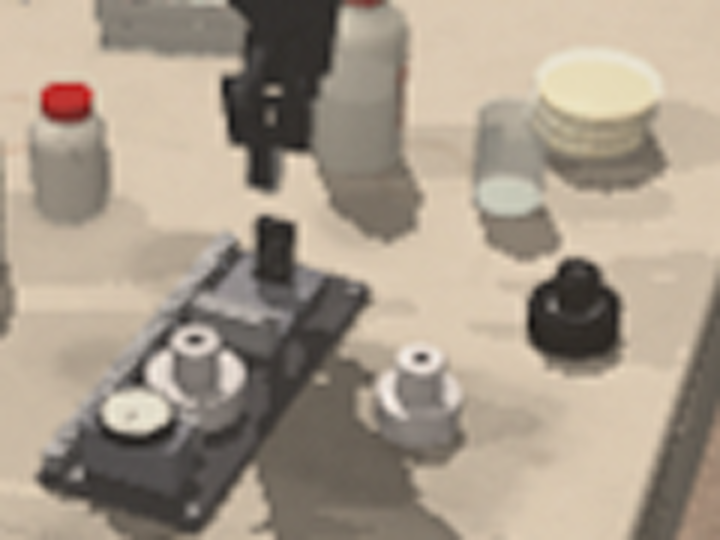

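Hub 62 stands on the bed, with its boss top at crop (195,340). The gripper is above the post (275,230). Lower it and grip the post.

Request:
play_rows --pt "0 0.1 2 0 0 0 0" --pt "0 0.1 4 0 0 0 0" --pt "0 0.1 6 0 0 0 0" --pt "0 0.1 6 0 0 0 -0.5" --pt "0 0.1 6 0 0 0 -1" --squeeze 30

```text
clock: 6.85
position: [0.5493, -0.3145, 0.0477]
tool_rot: [-3.141, 0.0, -0.119]
force: [-0.8, -1.1, -0.9]
grip_width: 0.0148
finger_force: 0.6
```

Request:
play_rows --pt "0 0 0 0 0 0 -1" --pt "0 0 0 0 0 0 -1" --pt "0 0 0 0 0 0 -1" --pt "0 0 0 0 0 0 -1" --pt "0 0 0 0 0 0 -1"

```text
clock: 7.35
position: [0.5494, -0.3146, 0.0478]
tool_rot: [3.141, -0.0, -0.12]
force: [-3.5, -0.7, 2.6]
grip_width: 0.0135
finger_force: 33.4
```

Request:
play_rows --pt "0 -0.6 0 0 0 0 -1" --pt "0 -1.2 0 0 0 0 -1" --pt "0 -1.8 0 0 0 0 -1" --pt "0 -2.4 0 0 0 0 -1" --pt "0 -3 0 0 0 0 -1"

```text
clock: 7.85
position: [0.5532, -0.2841, 0.0478]
tool_rot: [3.141, -0.0, -0.12]
force: [-4.8, -3.1, 5.7]
grip_width: 0.0138
finger_force: 33.8
```

Request:
play_rows --pt "0 -0.1 0 0 0 0 -1" --pt "0 -0.2 0 0 0 0 -1" --pt "0 -0.3 0 0 0 0 -1" --pt "0 -0.4 0 0 0 0 -1" --pt "0 -0.4 0 0 0 0 -1"

```text
clock: 8.35
position: [0.5537, -0.2802, 0.0478]
tool_rot: [3.141, -0.0, -0.12]
force: [-3.9, -1.9, 4.7]
grip_width: 0.013
finger_force: 33.9
```

Request:
play_rows --pt "0 -0.1 0 0 0 0 -1" --pt "0 -0.2 0 0 0 0 -1" --pt "0 -0.3 0 0 0 0 -1" --pt "0 -0.3 0 0 0 0 -1" --pt "0 -0.3 0 0 0 0 -1"

```text
clock: 8.85
position: [0.554, -0.2774, 0.0477]
tool_rot: [3.141, -0.0, -0.12]
force: [-3.7, -3.0, 5.4]
grip_width: 0.0133
finger_force: 33.9
```

Request:
play_rows --pt "0 -0.05 0 0 0 0 -1" --pt "0 -0.1 0 0 0 0 -1" --pt "0 -0.15 0 0 0 0 -1" --pt "0 -0.15 0 0 0 0 -1" --pt "0 -0.15 0 0 0 0 -1"

```text
clock: 9.35
position: [0.5541, -0.2763, 0.0477]
tool_rot: [3.141, -0.001, -0.12]
force: [-3.1, -4.7, 4.5]
grip_width: 0.0133
finger_force: 33.7
```

```bash
python3 - <<'E'
from h import *
print(observe()['force'])
p,d=grab('side','4');crop(p,250,140,350,215,8,'pics/s4.png')
E
```

```text
[-3.1031 -4.709   4.4778]
```

View pics/s4.png

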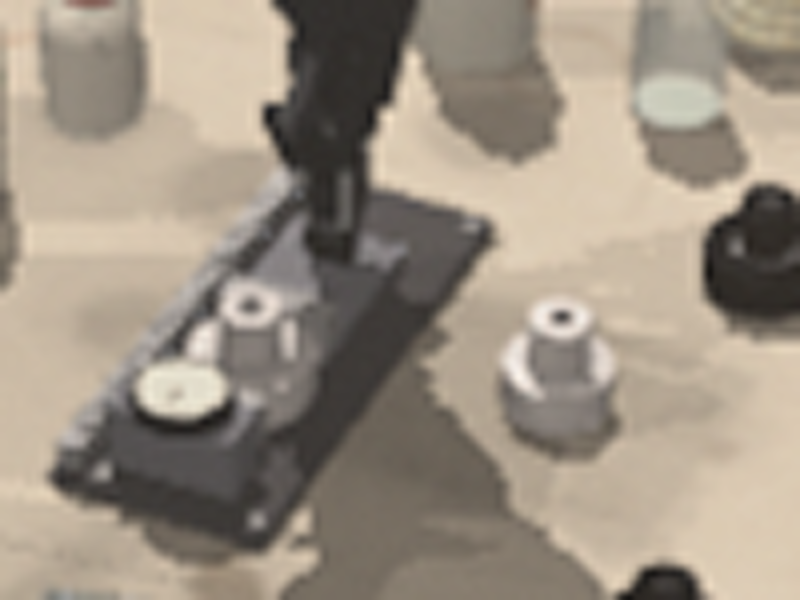

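The hub now bears on the anvil and the force is rising. Continue gently.

Request:
play_rows --pt "0 -0.05 0 0 0 0 -1" --pt "0 -0.1 0 0 0 0 -1" --pt "0 -0.15 0 0 0 0 -1" --pt "0 -0.15 0 0 0 0 -1" --pt "0 -0.15 0 0 0 0 -1"

```text
clock: 9.9
position: [0.5543, -0.2752, 0.0478]
tool_rot: [3.14, -0.001, -0.121]
force: [-4.2, -6.8, 4.0]
grip_width: 0.0136
finger_force: 33.6
```

Request:
play_rows --pt "0 -0.05 0 0 0 0 -1" --pt "0 -0.1 0 0 0 0 -1" --pt "0 -0.1 0 0 0 0 -1" --pt "0 -0.1 0 0 0 0 -1" --pt "0 -0.1 0 0 0 0 -1"

```text
clock: 10.4
position: [0.5544, -0.2744, 0.0478]
tool_rot: [3.14, -0.001, -0.121]
force: [-4.0, -7.9, 4.0]
grip_width: 0.0134
finger_force: 33.6
```

Request:
play_rows --pt "0 -0.05 0 0 0 0 -1" --pt "0 -0.05 0 0 0 0 -1" --pt "0 -0.05 0 0 0 0 -1" --pt "0 -0.05 0 0 0 0 -1" --pt "0 -0.05 0 0 0 0 -1"

```text
clock: 10.9
position: [0.5544, -0.274, 0.0478]
tool_rot: [3.14, -0.001, -0.121]
force: [-3.1, -7.5, 3.2]
grip_width: 0.0131
finger_force: 33.5
```

Request:
play_rows --pt "0 0 0 0 0 0 -1" --pt "0 0 0 0 0 0 -1" --pt "0 0 0 0 0 0 -1" --pt "0 0 0 0 0 0 -1" --pt "0 0 0 0 0 0 -1"

```text
clock: 11.4
position: [0.5544, -0.2741, 0.0478]
tool_rot: [3.14, -0.001, -0.121]
force: [-3.4, -8.4, 3.3]
grip_width: 0.0132
finger_force: 33.5
```

Request:
play_rows --pt "0 0 0 0 0 0 -1" --pt "0 0 0 0 0 0 -1" --pt "0 0 0 0 0 0 -1" --pt "0 0 0 0 0 0 -1" --pt "0 0 0 0 0 0 -1"

```text
clock: 11.9
position: [0.5544, -0.274, 0.0478]
tool_rot: [3.14, -0.001, -0.121]
force: [-4.2, -8.4, 3.1]
grip_width: 0.0135
finger_force: 33.5
```

```bash
python3 - <<'E'
from h import *
p,d=grab('top','5');P=cloud('top',d)
crop(p,300,165,420,255,6,'pics/t5.png')
w=P[170:255,300:420].reshape(-1,3);t=w[(w[:,2]>.05)&(w[:,2]<.075)]
print(len(t));print(t[(t[:,1]>-.25)&(t[:,0]<.6)&(t[:,1]<-.15)].mean(0))
E
```

```text
225
[ 0.5634 -0.1769  0.0584]
```

View pics/t5.png

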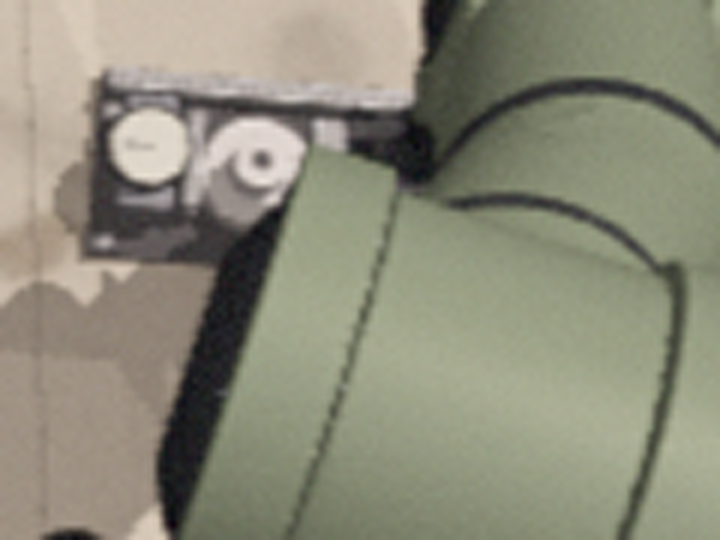

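The hub is clamped between jaw and anvil, with its bore at crop (262,158), and the force is steady at about 8 N. Open the jaw, release the post and rise.

Request:
play_rows --pt "0 0.6 0 0 0 0 -1" --pt "0 1.6 0 0 0 0 -1" --pt "0 2.6 0 0 0 0 -1" --pt "0 3.5 0 0 0 0 -1" --pt "0 4 0 0 0 0 -1"

```text
clock: 12.45
position: [0.5496, -0.3125, 0.0477]
tool_rot: [-3.141, -0.0, -0.12]
force: [-4.9, 2.7, 8.7]
grip_width: 0.0132
finger_force: 34.3
```

Request:
play_rows --pt "0 0 0 0 0 0 -0.5" --pt "0 0 0 0 0 0 0" --pt "0 0 0 0 0 0 0" --pt "0 0 -2 0 0 0 0" --pt "0 0 -6 0 0 0 0"

```text
clock: 12.95
position: [0.5484, -0.3115, 0.1055]
tool_rot: [-3.14, 0.004, -0.119]
force: [-0.2, 0.3, 0.2]
grip_width: 0.0426
finger_force: 0.0
```

```bash
python3 - <<'E'
from h import *
print(atz('top',343.3,191.0,.06))
p,d=grab('side','6');P=cloud('side',d)
crop(p,250,120,370,210,6,'pics/s6.png')
w=P[150:205,265:300].reshape(-1,3);t=w[(w[:,2]>.054)&(w[:,2]<.064)&(w[:,1]<-.15)&(w[:,1]>-.22)];print(t.mean(0),len(t))
w=P[150:210,295:345].reshape(-1,3);t=w[(w[:,2]>.044)&(w[:,2]<.054)];print(t.mean(0),len(t))
go(*cal(0,.018),.12,1.446)
E
```

```text
[ 0.5655 -0.1769  0.06  ]
[ 0.563  -0.1755  0.0584] 38
[ 0.4416 -0.2528  0.0485] 50
cm [ -0.2901 -13.0831  -0.6638] rv [ 0.0048 -0.0026 -1.566 ]
```

View pics/s6.png

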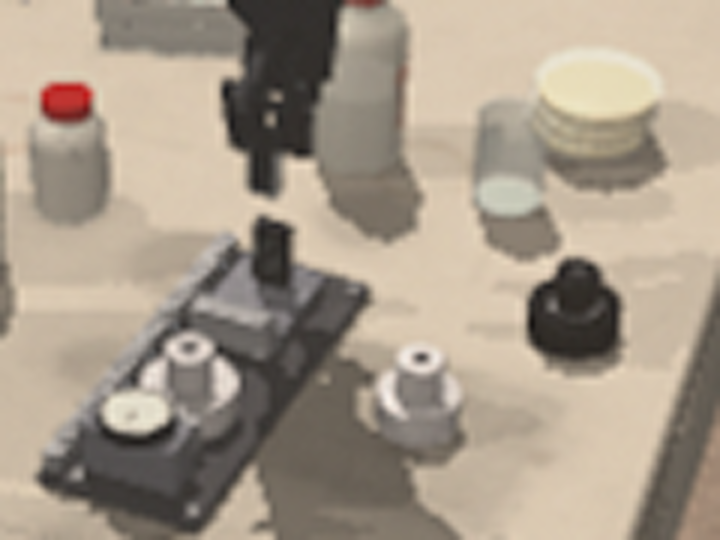

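Jaw open; the hub's boss top is at crop (188,347) and hub 54 is unmoved with its boss top at (420,357).

```bash
python3 - <<'E'
from h import *
print(atz('side',250+188/6-.4,120+348/6-.4,.06),atz('side',250+420/6-.4,120+357/6-.4,.05))
# gauge of clicking: earlier position when hub was at known TCP (.5640,-.1894): crop (195,340)
print(atz('side',250+195/6-.4,120+341/6-.4,.06))
E
```

```text
[ 0.5657 -0.1775  0.06  ] [ 0.4304 -0.2278  0.05  ]
[ 0.5638 -0.1856  0.06  ]
```

Request:
play_rows --pt "0 -2 -0.7 0 0 -0.14 0.4" --pt "0 -5 -0.9 0 0 -0.28 0.5" --pt "-0.1 -8 -0.9 0 0 -0.42 0.5" --pt "-0.1 -11 -0.9 0 0 -0.56 0.5" --pt "-0.1 -13 -0.9 0 0 -0.7 0.5"

```text
clock: 13.5
position: [0.5647, -0.1809, 0.1165]
tool_rot: [-3.141, -0.001, 0.588]
force: [-0.2, -0.2, -0.1]
grip_width: 0.0637
finger_force: 0.0
```

Request:
play_rows --pt "0 0 0 0 0 -0.14 0.5" --pt "0 0 0 0 0 -0.28 0.5" --pt "0 0 0 0 0 -0.42 0.5" --pt "0 0 0 0 0 -0.56 0.5" --pt "0 0 0 0 0 -0.7 0.5"

```text
clock: 14.0
position: [0.5644, -0.1832, 0.1164]
tool_rot: [3.141, -0.0, 1.286]
force: [0.2, 0.5, -0.5]
grip_width: 0.0641
finger_force: 0.0
```

Request:
play_rows --pt "0 0 0 0 0 -0.14 0.5" --pt "0 0 0 0 0 -0.16 0.5" --pt "0 0 0 0 0 -0.16 0.5" --pt "0 0 0 0 0 -0.16 0.5" --pt "0 0 0 0 0 -0.16 0.5"

```text
clock: 14.5
position: [0.5642, -0.1835, 0.1163]
tool_rot: [3.142, 0.0, 1.438]
force: [0.5, -0.2, -0.7]
grip_width: 0.064
finger_force: 0.0
```

```bash
python3 - <<'E'
from h import *
go(.565,-.181,.0405,1.446); s=observe(); print(s['position'],s['tool_rot'])
E
```

```text
cm [0.2622 0.0433 7.5837] rv [ 0.0001  0.0001 -0.0081]
[ 0.5642 -0.1835  0.1163] [3.1415 0.0001 1.4379]
```

Request:
play_rows --pt "0.2 0 3 0 0 0 0.5" --pt "0.2 0 6 0 0 0 0.5" --pt "0.2 0 7.5 0 0 0 0.5" --pt "0.2 0 7.5 0 0 0 -0.2" --pt "0.2 0 7.5 0 0 0 -1" --squeeze 60

```text
clock: 15.0
position: [0.5648, -0.1817, 0.042]
tool_rot: [3.141, 0.0, 1.439]
force: [0.5, -1.4, 0.5]
grip_width: 0.0356
finger_force: 0.0
```

Request:
play_rows --pt "0 0 0 0 0 0 -1" --pt "0 0 0 0 0 0 -1" --pt "0 0 0 0 0 0 -1" --pt "0 0 -1 0 0 0 -1" --pt "0 0 -3 0 0 0 -1"

```text
clock: 15.5
position: [0.5637, -0.1816, 0.0715]
tool_rot: [-3.14, -0.0, 1.44]
force: [0.6, -0.4, -1.2]
grip_width: 0.0276
finger_force: 59.5
```

Request:
play_rows --pt "0 0 -3 0 0 0 -1" --pt "0 0 -6 0 0 0 -1" --pt "0 0 -9 0 0 0 -1" --pt "0 0 -10 0 0 0 -1" --pt "0 0 -10 0 0 0 -1"

```text
clock: 16.0
position: [0.5649, -0.182, 0.173]
tool_rot: [3.139, 0.001, 1.439]
force: [-0.9, 0.3, -1.8]
grip_width: 0.0273
finger_force: 59.5
```

```bash
python3 - <<'E'
from h import *
s=observe(); print(s['position'],s['tool_rot'],s['qpos'])
go(.408,.2595,.17,1.446)
E
```

```text
[ 0.5649 -0.182   0.173 ] [3.1389 0.0006 1.4394] [ 0.478   0.5592 -0.3812  1.73    0.2556  0.8988 -0.1417]
cm [ 41.7139 -21.3437   0.2201] rv [ 0.0027  0.0006 -0.0066]
```

Request:
play_rows --pt "1 -4.5 0 0 0 0 -1" --pt "2.5 -9 0 0 0 0 -1" --pt "5 -13 0 0 0 0 -1" --pt "9 -15.5 0 0 0 0 -1" --pt "13.5 -17.5 0 0 0 0 -1"

```text
clock: 16.5
position: [0.4062, -0.0247, 0.1705]
tool_rot: [-3.14, 0.001, 1.437]
force: [2.6, 1.8, -1.1]
grip_width: 0.0275
finger_force: 59.9
```

Request:
play_rows --pt "4.5 -1 0 0 0 0 -1" --pt "9 -1.5 0 0 0 0 -1" --pt "13.5 -2 0 0 0 0 -1" --pt "18 -2.5 0 0 0 0 -1" --pt "22.5 -3 0 0 0 0 -1"

```text
clock: 17.0
position: [0.4073, 0.2035, 0.1703]
tool_rot: [-3.14, 0.001, 1.44]
force: [0.6, -1.7, -2.3]
grip_width: 0.0277
finger_force: 59.9
```

```bash
python3 - <<'E'
from h import *
s=observe(); print(s['position'],s['tool_rot'],s['qpos'],s['grip_width'])
go(.404,.2595,.17,1.446)
E
```

```text
[0.4073 0.2035 0.1703] [-3.1402  0.0008  1.4397] [-0.1693  0.3833 -0.5279  2.0706  0.2774  0.7567 -1.0006] 0.027731552842094418
cm [ 5.5129 -1.0611  0.0303] rv [-0.0014  0.0008 -0.0063]
```

Request:
play_rows --pt "4 -0.7 0 0 0 0 -1" --pt "5.5 -1 1 0 0 0 -1" --pt "5.5 -1 4 0 0 0 -1" --pt "5.5 -1 8 0 0 0 -1" --pt "5.5 -1 9 0 0 0 -1"

```text
clock: 17.5
position: [0.4032, 0.2565, 0.0776]
tool_rot: [-3.137, 0.004, 1.441]
force: [0.4, -0.3, -1.3]
grip_width: 0.0277
finger_force: 59.9
```

```bash
python3 - <<'E'
from h import *
p,d=grab('side','7');crop(p,220,190,340,335,4,'pics/s7.png')
go(.404,.2595,.0375,1.446)
E
```

```text
cm [0.2947 0.03   4.0551] rv [-0.0047  0.0035 -0.0055]
```

View pics/s7.png

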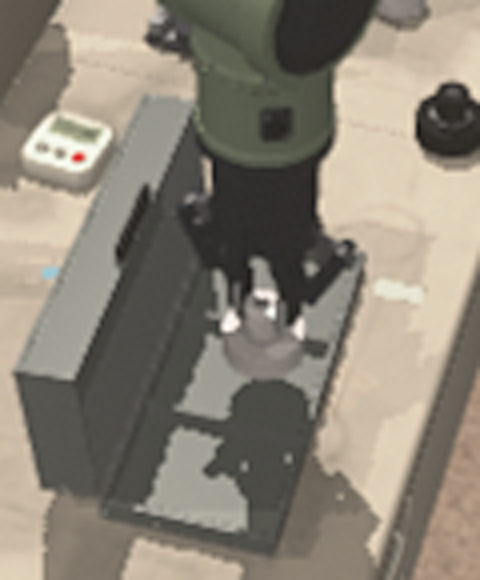

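The hub hangs over the middle bay at crop (262,340), clear of the lid. Lower, release and rise.

Request:
play_rows --pt "0 0 1.5 0 0 0 -1" --pt "0 0 2.8 0 0 0 -1" --pt "0 0 3.5 0 0 0 -1" --pt "0 0 3.8 0 0 0 -1" --pt "0 0 3.8 0 0 0 -1"

```text
clock: 18.05
position: [0.4055, 0.2578, 0.0434]
tool_rot: [-3.142, 0.0, 1.44]
force: [-0.1, 0.4, -2.4]
grip_width: 0.0278
finger_force: 59.9
```

Request:
play_rows --pt "0 0 0.1 0 0 0 -1" --pt "0 0 0.2 0 0 0 -1" --pt "0 0 0.3 0 0 0 -1" --pt "0 0 0.3 0 0 0 -1" --pt "0 0 0.3 0 0 0 -1"

```text
clock: 18.55
position: [0.4055, 0.2578, 0.0404]
tool_rot: [3.142, -0.0, 1.44]
force: [0.3, -0.8, -2.3]
grip_width: 0.0277
finger_force: 59.9
```

Request:
play_rows --pt "0 0 0.1 0 0 0 -1" --pt "0 0 0.2 0 0 0 -1" --pt "0 0 0.3 0 0 0 -1" --pt "0 0 0.35 0 0 0 -1" --pt "0 0 0.35 0 0 0 -1"

```text
clock: 19.05
position: [0.4055, 0.2579, 0.0376]
tool_rot: [3.141, 0.0, 1.44]
force: [-5.6, -4.2, 25.2]
grip_width: 0.0275
finger_force: 62.9
```

Request:
play_rows --pt "0 0 0.1 0 0 0 -1" --pt "0 0 0.1 0 0 0 -1" --pt "0 0 0.1 0 0 0 -0.4" --pt "0 0 0.1 0 0 0 0.2" --pt "0 0 0 0 0 0 0.2"

```text
clock: 19.55
position: [0.4055, 0.2579, 0.0369]
tool_rot: [3.141, -0.0, 1.44]
force: [0.2, -0.5, -0.3]
grip_width: 0.0514
finger_force: 0.0
```

Request:
play_rows --pt "0 0 -3 0 0 0 0.2" --pt "0 0 -6 0 0 0 0.2" --pt "0 0 -9 0 0 0 0.2" --pt "-4 0 -12 0 0 0 0.2" --pt "-8.5 0 -12 0 0 0 0.2"

```text
clock: 20.05
position: [0.3954, 0.1743, 0.1595]
tool_rot: [3.138, -0.003, 1.442]
force: [1.7, -1.1, -0.4]
grip_width: 0.0512
finger_force: 0.0
```

```bash
python3 - <<'E'
from h import *
p,d=grab('side','8');P=cloud('side',d)
crop(p,220,120,340,330,3,'pics/s8.png')
for a,b in(((150,205),(300,345)),):
    w=P[a[0]:a[1],b[0]:b[1]].reshape(-1,3);t=w[(w[:,2]>.044)&(w[:,2]<.054)&(w[:,0]>.39)&(w[:,1]>-.27)];print(t.mean(0),len(t))
go(.4285,-.2295,.12,1.446)
E
```

```text
[ 0.4259 -0.2239  0.0486] 27
cm [-38.6746   8.7825   3.8978] rv [ 0.001   0.0035 -0.0103]
```

View pics/s8.png

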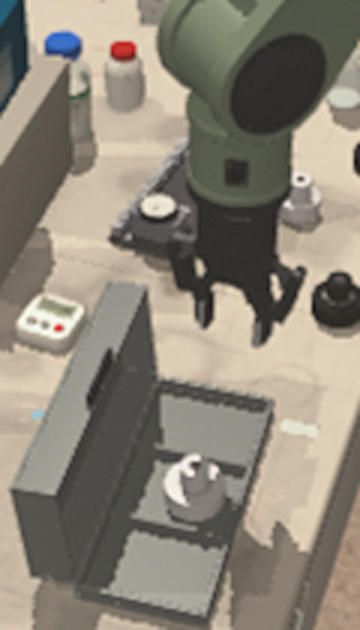

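Hub 62 stands in the middle bay at crop (195,480), and hub 54 is unmoved. Go for hub 54.

Request:
play_rows --pt "-4.8 0.5 0 0 0 0 0.5" --pt "-9.6 1.5 0 0 0 0 0.5" --pt "-14.4 3 0.5 0 0 0 0.5" --pt "-19.2 5 1 0 0 0 0.5" --pt "-24 7 2 0 0 0 0.5"

```text
clock: 20.6
position: [0.4313, -0.0703, 0.1381]
tool_rot: [3.14, 0.0, 1.44]
force: [1.4, 0.6, -0.5]
grip_width: 0.0643
finger_force: 0.0
```

Request:
play_rows --pt "-4.8 0.5 0.5 0 0 0 0.5" --pt "-9.6 1.2 1 0 0 0 0.5" --pt "-13 1.8 1.5 0 0 0 0.5" --pt "-14.7 1.8 2 0 0 0 0.5" --pt "-14.7 1.8 2 0 0 0 0.5"

```text
clock: 21.1
position: [0.4286, -0.2185, 0.117]
tool_rot: [-3.14, 0.0, 1.436]
force: [-0.5, -0.1, -0.1]
grip_width: 0.0638
finger_force: 0.0
```

```bash
python3 - <<'E'
from h import *
s=observe();print(s['position'],s['tool_rot'])
go(.4282,-.2297,.031,1.446)
for n in('top','side'):
    p,d=grab(n,'9');P=cloud(n,d);w=P.reshape(-1,3);g=p.reshape(-1,3).min(1)
    m=(abs(w[:,0]-.43)<.05)&(abs(w[:,1]+.23)<.05)&(w[:,2]>.043)&(w[:,2]<.056);print(n,m.sum(),w[m].mean(0))
E
```

```text
[ 0.4286 -0.2185  0.117 ] [-3.1403  0.0001  1.4358]
cm [-1.1122  0.1222  8.5976] rv [-0.0013  0.0001 -0.0102]
top 14 [ 0.4265 -0.2196  0.0472]
side 37 [ 0.4278 -0.2224  0.0484]
```

```bash
python3 - <<'E'
from h import *
for tag in '0','1','2','3','6','9':
    f=np.load(f'pics/side{tag}.npz');w=cloud('side',f['d']).reshape(-1,3);o=[]
    for c in((.43,-.23),(.426,-.15)):
        m=(abs(w[:,0]-c[0])<.03)&(abs(w[:,1]-c[1])<.03)&(w[:,2]>.044)&(w[:,2]<.055);o+=[m.sum(),w[m].mean(0)]
    print(tag,*o)
E
```

```text
0 36 [ 0.4275 -0.2235  0.0478] 35 [ 0.4273 -0.1445  0.0481]
1 27 [ 0.4298 -0.2212  0.0485] 37 [ 0.4259 -0.1453  0.0485]
2 35 [ 0.4282 -0.2244  0.0476] 0 [nan nan nan]
3 33 [ 0.4287 -0.2245  0.0483] 0 [nan nan nan]
6 35 [ 0.4282 -0.224   0.0482] 0 [nan nan nan]
9 34 [ 0.4282 -0.223   0.0485] 0 [nan nan nan]<stdin>:5: RuntimeWarning: Mean of empty slice.
  ret = um.true_divide(
```

Hub 54 is unmoved: same 79 mm offset from hub 62's spot. Target (0.428, -0.2295).

Request:
play_rows --pt "-1.1 0.1 2 0 0 0 0.5" --pt "-1.1 0.1 5 0 0 0 0.5" --pt "-1.1 0.1 8 0 0 0 0.5" --pt "-1.1 0.1 8.6 0 0 0 0.5" --pt "-1.1 0.1 8.6 0 0 0 0"

```text
clock: 21.7
position: [0.4292, -0.226, 0.0318]
tool_rot: [-3.14, -0.001, 1.441]
force: [-0.4, 0.4, -0.0]
grip_width: 0.0505
finger_force: 0.0
```

Request:
play_rows --pt "0 0 0 0 0 0 -1" --pt "0 0 0 0 0 0 -1" --pt "0 0 0 0 0 0 -1" --pt "0 0 0 0 0 0 -1" --pt "0 0 -0.5 0 0 0 -1"

```text
clock: 22.2
position: [0.4294, -0.2273, 0.0379]
tool_rot: [3.141, 0.0, 1.44]
force: [0.1, -0.3, -1.8]
grip_width: 0.0274
finger_force: 59.2
```

Request:
play_rows --pt "0 0 -2 0 0 0 -1" --pt "0 0 -5 0 0 0 -1" --pt "0 0 -7 0 0 0 -1" --pt "0 0 -7 0 0 0 -1" --pt "0 0 -7 0 0 0 -1"

```text
clock: 22.7
position: [0.4292, -0.2276, 0.1075]
tool_rot: [3.14, 0.001, 1.439]
force: [-0.5, 0.2, -2.6]
grip_width: 0.0281
finger_force: 59.4
```

```bash
python3 - <<'E'
from h import *
s=observe();print(s['position'],s['tool_rot'])
go(*cal(0,.014),.11,1.446)
E
```

```text
[ 0.4292 -0.2276  0.1075] [3.1403 0.0007 1.4393]
cm [ 5.7792 12.8065 -0.2413] rv [ 0.0013  0.0007 -0.0067]
```

Request:
play_rows --pt "1.3 3 -0.3 0 0 0 -1" --pt "2.6 6 -0.3 0 0 0 -1" --pt "4 9 -0.3 0 0 0 -1" --pt "5.8 12 -0.3 0 0 0 -1" --pt "5.8 12.8 -0.3 0 0 0 -1"

```text
clock: 23.2
position: [0.5663, -0.1833, 0.1088]
tool_rot: [3.141, -0.002, 1.443]
force: [-0.5, -0.1, -2.2]
grip_width: 0.0276
finger_force: 59.6
```

Request:
play_rows --pt "0 0 0 0 0 0 -1" --pt "0 0 2 0 0 0 -1" --pt "0 0 4 0 0 0 -1" --pt "0 0 5.6 0 0 0 -1" --pt "0 0 5.6 0 0 0 -1"

```text
clock: 23.7
position: [0.5616, -0.1866, 0.0517]
tool_rot: [-3.138, -0.0, 1.439]
force: [-0.8, -0.6, -1.3]
grip_width: 0.0275
finger_force: 59.7
```

```bash
python3 - <<'E'
from h import *
s=observe();print(s['position'],s['tool_rot'],s['grip_width'],s['finger_force'])
go(*cal(0,.014),.0425,1.446)
E
```

```text
[ 0.5616 -0.1866  0.0517] [-3.1377 -0.0002  1.4392] 0.02751010397844427 59.65992093086243
cm [-0.0193  0.2229  0.9181] rv [-0.0038 -0.0003 -0.0068]
```

Request:
play_rows --pt "0 0 0.3 0 0 0 -1" --pt "0 0 0.6 0 0 0 -1" --pt "0 0 0.9 0 0 0 -1" --pt "0 0 0.9 0 0 0 -1" --pt "0 0 0.9 0 0 0 -1"

```text
clock: 24.2
position: [0.5637, -0.1865, 0.0451]
tool_rot: [3.141, 0.0, 1.44]
force: [0.4, -1.1, -0.6]
grip_width: 0.0276
finger_force: 59.7
```

Request:
play_rows --pt "0 0 0.1 0 0 0 -1" --pt "0 0 0.2 0 0 0 -1" --pt "0 0 0.25 0 0 0 -1" --pt "0 0 0.25 0 0 0 -1" --pt "0 0 0.25 0 0 0 -1"

```text
clock: 24.7
position: [0.5638, -0.1865, 0.0435]
tool_rot: [3.141, 0.0, 1.44]
force: [-6.6, 1.8, 19.2]
grip_width: 0.0275
finger_force: 62.1
```

On the bed. Release, rise and return to the post.

Request:
play_rows --pt "0 0 -0.1 0 0 0 -1" --pt "0 0 -0.1 0 0 0 -0.3" --pt "0 0 -0.1 0 0 0 0.3" --pt "0 0 -0.2 0 0 0 0.3" --pt "0 0 -1 0 0 0 0.3"

```text
clock: 25.2
position: [0.5631, -0.1863, 0.0519]
tool_rot: [-3.14, -0.0, 1.44]
force: [-0.6, -1.2, -0.3]
grip_width: 0.0557
finger_force: 0.0
```

Request:
play_rows --pt "0 0 -3 0 0 0 0.3" --pt "0 0 -6 0 0 0 0.3" --pt "-3 0 -7 0 0 0.15 0.1" --pt "-6 0.1 -7 0 0 0.3 -0.2" --pt "-8 0.1 -7 0 0 0.45 0"

```text
clock: 25.7
position: [0.5539, -0.2683, 0.1236]
tool_rot: [3.14, 0.0, 0.982]
force: [-0.0, 0.4, -0.3]
grip_width: 0.0429
finger_force: 0.0
```

Request:
play_rows --pt "0 0 0 0 0 0.14 0" --pt "0 0 0 0 0 0.28 0" --pt "0 0 0 0 0 0.42 0" --pt "0 0 0 0 0 0.56 0" --pt "0 0 0 0 0 0.7 0"

```text
clock: 26.2
position: [0.5543, -0.2658, 0.123]
tool_rot: [-3.142, -0.001, 0.284]
force: [-0.5, -0.6, 0.0]
grip_width: 0.0423
finger_force: 0.0
```

```bash
python3 - <<'E'
from h import *
s=observe();print(s['position'],s['tool_rot'])
go(.5492,-.3132,.10,-.12)
E
```

```text
[ 0.5543 -0.2658  0.123 ] [-3.1415 -0.0006  0.284 ]
cm [-1.8168  4.4071  2.2958] rv [-0.0002 -0.0006  0.404 ]
```

Request:
play_rows --pt "-1 2.2 0 0 0 0.14 0" --pt "-1.8 4.4 0 0 0 0.28 0" --pt "-1.8 4.4 0.5 0 0 0.4 0" --pt "-1.8 4.4 1 0 0 0.4 0" --pt "-1.8 4.4 1.5 0 0 0.4 0" --squeeze 30

```text
clock: 26.7
position: [0.5497, -0.3124, 0.1073]
tool_rot: [-3.141, -0.0, -0.106]
force: [0.4, -0.3, -0.2]
grip_width: 0.0425
finger_force: 0.0
```

```bash
python3 - <<'E'
from h import *
s=observe();print(s['position'],s['tool_rot'])
go(.5492,-.3132,.0475,-.12)
w=cloud('side',grab('side','10')[1]).reshape(-1,3)
m=(abs(w[:,0]-.563)<.03)&(abs(w[:,1]+.186)<.03)&(w[:,2]>.054)&(w[:,2]<.065);print('hub',m.sum(),w[m].mean(0))
m=(abs(w[:,0]-.549)<.03)&(abs(w[:,1]+.312)<.03)&(w[:,2]>.05)&(w[:,2]<.075);print('post',m.sum(),w[m].mean(0),w[m].max(0),w[m].min(0))
for t in '36':
    w=cloud('side',np.load(f'pics/side{t}.npz')['d']).reshape(-1,3);m=(abs(w[:,0]-.549)<.03)&(abs(w[:,1]+.312)<.03)&(w[:,2]>.05)&(w[:,2]<.075);print('post',m.sum(),w[m].mean(0))
E
```

```text
[ 0.5497 -0.3124  0.1073] [-3.1411 -0.0001 -0.1056]
cm [-0.0468  0.0834  5.9774] rv [-0.0005 -0.0001  0.0144]
hub 35 [ 0.5614 -0.1838  0.058 ]
post 35 [ 0.5509 -0.3075  0.059 ] [ 0.5661 -0.2952  0.0686] [ 0.5356 -0.3188  0.0503]
post 33 [ 0.5484 -0.3103  0.0603]
post 32 [ 0.5506 -0.3064  0.0602]
```

Request:
play_rows --pt "0 0.1 2 0 0 0 0" --pt "0 0.1 4 0 0 0 0" --pt "0 0.1 6 0 0 0 0" --pt "0 0.1 6 0 0 0 -0.5" --pt "0 0.1 6 0 0 0 -1"

```text
clock: 27.25
position: [0.5495, -0.3139, 0.0477]
tool_rot: [-3.141, 0.0, -0.109]
force: [-0.1, 3.6, -1.6]
grip_width: 0.0145
finger_force: 0.9
```

Request:
play_rows --pt "0 0 0 0 0 0 -1" --pt "0 0 0 0 0 0 -1" --pt "0 0 0 0 0 0 -1" --pt "0 0 0 0 0 0 -1" --pt "0 0 0 0 0 0 -1"

```text
clock: 27.75
position: [0.5495, -0.3142, 0.0478]
tool_rot: [3.141, -0.0, -0.11]
force: [-2.0, 2.3, 0.6]
grip_width: 0.0135
finger_force: 32.6
```

Request:
play_rows --pt "0 -0.7 0 0 0 0 -1" --pt "0 -1.5 0 0 0 0 -1" --pt "0 -2.3 0 0 0 0 -1" --pt "0 -3.1 0 0 0 0 -1" --pt "0 -3.7 0 0 0 0 -1"

```text
clock: 28.25
position: [0.5541, -0.2766, 0.0478]
tool_rot: [3.141, -0.001, -0.11]
force: [0.3, -3.2, 5.3]
grip_width: 0.0132
finger_force: 33.1
```

Request:
play_rows --pt "0 -0.1 0 0 0 0 -1" --pt "0 -0.2 0 0 0 0 -1" --pt "0 -0.3 0 0 0 0 -1" --pt "0 -0.4 0 0 0 0 -1" --pt "0 -0.4 0 0 0 0 -1"

```text
clock: 28.75
position: [0.5545, -0.273, 0.0478]
tool_rot: [3.141, -0.001, -0.11]
force: [1.1, -2.6, 5.4]
grip_width: 0.0133
finger_force: 33.2
```

Request:
play_rows --pt "0 -0.1 0 0 0 0 -1" --pt "0 -0.2 0 0 0 0 -1" --pt "0 -0.3 0 0 0 0 -1" --pt "0 -0.35 0 0 0 0 -1" --pt "0 -0.35 0 0 0 0 -1"

```text
clock: 29.25
position: [0.5549, -0.2698, 0.0478]
tool_rot: [3.141, -0.001, -0.11]
force: [2.0, -3.7, 5.3]
grip_width: 0.0135
finger_force: 33.2
```

Request:
play_rows --pt "0 -0.05 0 0 0 0 -1" --pt "0 -0.1 0 0 0 0 -1" --pt "0 -0.15 0 0 0 0 -1" --pt "0 -0.15 0 0 0 0 -1" --pt "0 -0.15 0 0 0 0 -1"

```text
clock: 29.75
position: [0.5551, -0.2686, 0.0478]
tool_rot: [3.141, -0.001, -0.11]
force: [1.0, -5.1, 5.1]
grip_width: 0.0135
finger_force: 33.1
```

Request:
play_rows --pt "0 -0.05 0 0 0 0 -1" --pt "0 -0.1 0 0 0 0 -1" --pt "0 -0.15 0 0 0 0 -1" --pt "0 -0.15 0 0 0 0 -1" --pt "0 -0.15 0 0 0 0 -1"

```text
clock: 30.25
position: [0.5552, -0.2675, 0.0478]
tool_rot: [3.141, -0.002, -0.11]
force: [1.1, -6.0, 4.2]
grip_width: 0.0134
finger_force: 33.0
```

Request:
play_rows --pt "0 -0.05 0 0 0 0 -1" --pt "0 -0.1 0 0 0 0 -1" --pt "0 -0.15 0 0 0 0 -1" --pt "0 -0.18 0 0 0 0 -1" --pt "0 -0.18 0 0 0 0 -1"

```text
clock: 30.75
position: [0.5554, -0.2661, 0.0478]
tool_rot: [3.14, -0.002, -0.111]
force: [1.5, -8.5, 4.5]
grip_width: 0.0137
finger_force: 32.9
```

Request:
play_rows --pt "0 0 0 0 0 0 -1" --pt "0 0 0 0 0 0 -1" --pt "0 0 0 0 0 0 -1" --pt "0 0 0 0 0 0 -1" --pt "0 0 0 0 0 0 -1"

```text
clock: 31.25
position: [0.5554, -0.2661, 0.0478]
tool_rot: [3.14, -0.002, -0.111]
force: [2.5, -9.0, 4.1]
grip_width: 0.0131
finger_force: 32.9
```

Request:
play_rows --pt "0 0 0 0 0 0 -1" --pt "0 0 0 0 0 0 -1" --pt "0 0 0 0 0 0 -1" --pt "0 0 0 0 0 0 -1" --pt "0 0 0 0 0 0 -1"

```text
clock: 31.75
position: [0.5554, -0.2661, 0.0478]
tool_rot: [3.14, -0.002, -0.111]
force: [1.2, -9.9, 3.4]
grip_width: 0.0133
finger_force: 32.9
```

Request:
play_rows --pt "0 0 0 0 0 0 -1" --pt "0 0 0 0 0 0 -1" --pt "0 0 0 0 0 0 -1" --pt "0 0 0 0 0 0 -1" --pt "0 0 0 0 0 0 -1"

```text
clock: 32.25
position: [0.5554, -0.2661, 0.0478]
tool_rot: [3.14, -0.002, -0.111]
force: [1.8, -8.3, 4.1]
grip_width: 0.0134
finger_force: 32.9
```

The jaw stopped 8 mm beyond the 62 mm reading, as it should for 54 mm. Open the jaw.

Request:
play_rows --pt "0 0.6 0 0 0 0 -1" --pt "0 1.8 0 0 0 0 -1" --pt "0 3 0 0 0 0 -1" --pt "0 4 0 0 0 0 -1" --pt "0 4.8 0 0 0 0 -1"

```text
clock: 32.75
position: [0.5497, -0.3125, 0.0477]
tool_rot: [-3.141, -0.0, -0.11]
force: [-2.9, 3.4, 12.2]
grip_width: 0.0128
finger_force: 33.9
```

Request:
play_rows --pt "0 0 0 0 0 0 -0.5" --pt "0 0 0 0 0 0 0" --pt "0 0 0 0 0 0 0" --pt "0 0 -2 0 0 0 0" --pt "0 0 -6 0 0 0 0"

```text
clock: 33.25
position: [0.5482, -0.3113, 0.1054]
tool_rot: [-3.14, 0.005, -0.109]
force: [-0.4, 0.7, 0.3]
grip_width: 0.0425
finger_force: 0.0
```

```bash
python3 - <<'E'
from h import *
def hub(w):
    m=(abs(w[:,0]-.563)<.03)&(abs(w[:,1]+.182)<.03)&(w[:,2]>.054)&(w[:,2]<.065)
    k=(abs(w[:,1]+.182)<.03)&m; return m.sum(),w[m].mean(0)
print(hub(cloud('side',grab('side','11')[1]).reshape(-1,3)))
for t in('10','6','3'): print(t,hub(cloud('side',np.load(f'pics/side{t}.npz')['d']).reshape(-1,3)))
go(*cal(0,.022),.116,1.446);print(observe()['position'])
E
```

```text
(np.int64(31), array([ 0.5609, -0.1718,  0.0583]))
10 (np.int64(35), array([ 0.5614, -0.1838,  0.058 ]))
6 (np.int64(39), array([ 0.5631, -0.1753,  0.0586]))
3 (np.int64(36), array([ 0.5622, -0.1844,  0.0579]))
cm [ -0.1285 -13.4725  -0.275 ] rv [ 0.0043 -0.0023 -1.5558]
[ 0.5513 -0.3132  0.1134]
```

Request:
play_rows --pt "0 -2 -0.5 0 0 -0.14 0.4" --pt "0 -5 -0.7 0 0 -0.28 0.5" --pt "0 -8 -0.7 0 0 -0.42 0.5" --pt "0 -11 -0.7 0 0 -0.56 0.5" --pt "0 -13.6 -0.7 0 0 -0.7 0.5"

```text
clock: 33.8
position: [0.5647, -0.1755, 0.1144]
tool_rot: [-3.141, -0.0, 0.597]
force: [0.6, -0.1, -0.3]
grip_width: 0.0645
finger_force: 0.0
```

Request:
play_rows --pt "0 0 0 0 0 -0.14 0.5" --pt "0 0 0 0 0 -0.28 0.5" --pt "0 0 0 0 0 -0.42 0.5" --pt "0 0 0 0 0 -0.56 0.5" --pt "0 0 0 0 0 -0.7 0.5"

```text
clock: 34.3
position: [0.5645, -0.1771, 0.1143]
tool_rot: [3.142, -0.0, 1.296]
force: [0.1, 0.0, -0.1]
grip_width: 0.0643
finger_force: 0.0
```

Request:
play_rows --pt "0 0 0 0 0 -0.14 0.5" --pt "0 0 0 0 0 -0.15 0.5" --pt "0 0 0 0 0 -0.15 0.5" --pt "0 0 0 0 0 -0.15 0.5" --pt "0 0 0 0 0 -0.15 0.5"

```text
clock: 34.8
position: [0.5645, -0.1775, 0.1144]
tool_rot: [3.142, 0.0, 1.438]
force: [0.4, -0.1, 0.1]
grip_width: 0.0639
finger_force: 0.0
```

```bash
python3 - <<'E'
from h import *
go(.564,-.176,.042,1.446); s=observe(); print(s['position'],s['tool_rot'])
E
```

```text
cm [ 0.1461 -0.0717  7.2375] rv [ 0.      0.0001 -0.0081]
[ 0.5645 -0.1775  0.1144] [3.1416 0.0001 1.4379]
```

Request:
play_rows --pt "0.1 -0.1 3 0 0 0 0.5" --pt "0.1 -0.1 6 0 0 0 0.5" --pt "0.1 -0.1 7.2 0 0 0 0.5" --pt "0.1 -0.1 7.2 0 0 0 -0.2" --pt "0.1 -0.1 7.2 0 0 0 -1" --squeeze 60

```text
clock: 35.3
position: [0.5641, -0.1766, 0.0432]
tool_rot: [3.141, 0.0, 1.439]
force: [0.3, 0.3, 0.5]
grip_width: 0.0356
finger_force: 0.0
```

Request:
play_rows --pt "0 0 0 0 0 0 -1" --pt "0 0 0 0 0 0 -1" --pt "0 0 0 0 0 0 -1" --pt "0 0 -1 0 0 0 -1" --pt "0 0 -3 0 0 0 -1"

```text
clock: 35.8
position: [0.5629, -0.1765, 0.0726]
tool_rot: [-3.14, -0.0, 1.44]
force: [0.1, -0.7, -1.4]
grip_width: 0.028
finger_force: 59.6
```

Request:
play_rows --pt "0 0 -3 0 0 0 -1" --pt "0 0 -6 0 0 0 -1" --pt "0 0 -9 0 0 0 -1" --pt "0 0 -10 0 0 0 -1" --pt "0 0 -10 0 0 0 -1"

```text
clock: 36.3
position: [0.5642, -0.1769, 0.1741]
tool_rot: [3.139, 0.001, 1.439]
force: [-0.2, -0.3, -1.7]
grip_width: 0.0279
finger_force: 59.7
```

Request:
play_rows --pt "1 -4.5 0 0 0 0 -1" --pt "2.5 -9 0 0 0 0 -1" --pt "5 -13 0 0 0 0 -1" --pt "9 -15.5 0 0 0 0 -1" --pt "13.5 -17.5 0 0 0 0 -1"

```text
clock: 36.8
position: [0.4054, -0.0197, 0.1716]
tool_rot: [-3.14, 0.001, 1.437]
force: [1.9, 1.3, -1.3]
grip_width: 0.0278
finger_force: 59.9
```

Request:
play_rows --pt "4.5 -1 0 0 0 0 -1" --pt "9 -1.5 0 0 0 0 -1" --pt "13 -2 0 0 0 0 -1" --pt "16 -2.2 0 0 0 0 -1" --pt "18 -2.4 0 0 0 0 -1"

```text
clock: 37.3
position: [0.4067, 0.1638, 0.1715]
tool_rot: [-3.14, -0.0, 1.442]
force: [0.4, -0.7, -1.9]
grip_width: 0.0276
finger_force: 59.9
```

```bash
python3 - <<'E'
from h import *
s=observe(); print(s['position'],s['tool_rot'],s['grip_width'],s['finger_force'])
go(.409,.164,.0425,1.446)
w=cloud('side',grab('side','12')[1]).reshape(-1,3)
m=(abs(w[:,0]-.405)<.04)&(abs(w[:,1]-.26)<.04)&(w[:,2]>.05)&(w[:,2]<.06);print('hub62',m.sum(),w[m].mean(0))
E
```

```text
[0.4067 0.1638 0.1715] [-3.1402 -0.0001  1.442 ] 0.027643420800123084 59.912270307540894
cm [ 0.0461  0.2476 12.8961] rv [-0.0014 -0.0001 -0.004 ]
hub62 59 [0.4048 0.2625 0.0536]
```

Request:
play_rows --pt "0 0.2 3 0 0 0 -1" --pt "0 0.2 6 0 0 0 -1" --pt "0 0.2 9 0 0 0 -1" --pt "0 0.2 11.5 0 0 0 -1" --pt "0 0.2 12.4 0 0 0 -1"

```text
clock: 37.85
position: [0.4077, 0.1607, 0.0458]
tool_rot: [-3.138, 0.002, 1.44]
force: [0.4, 0.1, -1.1]
grip_width: 0.0274
finger_force: 59.9
```

Request:
play_rows --pt "0 0 0.2 0 0 0 -1" --pt "0 0 0.4 0 0 0 -1" --pt "0 0 0.6 0 0 0 -1" --pt "0 0 0.7 0 0 0 -1" --pt "0 0 0.7 0 0 0 -1"

```text
clock: 38.35
position: [0.4097, 0.1614, 0.0417]
tool_rot: [3.141, -0.0, 1.44]
force: [0.4, 0.5, -1.3]
grip_width: 0.0275
finger_force: 59.9
```

Request:
play_rows --pt "0 0 0.1 0 0 0 -1" --pt "0 0 0.2 0 0 0 -1" --pt "0 0 0.3 0 0 0 -1" --pt "0 0 0.4 0 0 0 -1" --pt "0 0 0.4 0 0 0 -1"

```text
clock: 38.85
position: [0.4097, 0.1614, 0.0385]
tool_rot: [3.14, 0.0, 1.44]
force: [-8.7, -3.8, 44.2]
grip_width: 0.0275
finger_force: 65.0
```

Request:
play_rows --pt "0 0 -0.15 0 0 0 -1" --pt "0 0 -0.2 0 0 0 -0.4" --pt "0 0 -0.2 0 0 0 0.2" --pt "0 0 -0.3 0 0 0 0.2" --pt "0 0 -0.5 0 0 0 0.2"

```text
clock: 39.35
position: [0.4094, 0.1614, 0.0423]
tool_rot: [-3.141, 0.0, 1.44]
force: [0.6, 0.3, -0.6]
grip_width: 0.0515
finger_force: 0.0
```

Request:
play_rows --pt "0 0 -3 0 0 0 0.2" --pt "0 0 -6 0 0 0 0.2" --pt "0 0 -10 0 0 0 0.2" --pt "0 0 -14 0 0 0 0" --pt "-4 0 -17 0 0 0 -0.5"

```text
clock: 39.85
position: [0.4048, 0.1251, 0.2149]
tool_rot: [3.14, -0.003, 1.445]
force: [1.4, -1.0, -0.5]
grip_width: 0.0296
finger_force: 0.0
```

```bash
python3 - <<'E'
from h import *
s=observe(); print(s['position'],s['tool_rot'],s['qpos'])
for n in('side','top'):
    p,d=grab(n,'13');w=cloud(n,d).reshape(-1,3)
    for nm,c in(('62',(.405,.26)),('54',(.41,.162))):
        m=(abs(w[:,0]-c[0])<.04)&(abs(w[:,1]-c[1])<.04)&(w[:,2]>.05)&(w[:,2]<.06);print(n,nm,m.sum(),w[m].mean(0))
    if n=='top': # lid outline, and things behind
        m=(w[:,1]>.1)&(w[:,1]<.42)&(w[:,0]>.47)&(w[:,0]<.56)&(w[:,2]>.12)&(w[:,2]<.2)
        for y in(.14,.2,.26,.32,.38):
            k=m&(abs(w[:,1]-y)<.015);print(y,w[k][:,0].min(),w[k][:,0].max(),w[k][:,2].mean()) if k.any() else 0
        m=(w[:,1]>.18)&(w[:,1]<.36)&(w[:,0]>.56)&(w[:,0]<.75)
        for x in np.arange(.56,.75,.02): k=m&(abs(w[:,0]-x)<.01);print(round(x,2),np.percentile(w[k][:,2],98).round(3),k.sum())
E
```

```text
[0.4048 0.1251 0.2149] [ 3.1397 -0.0033  1.445 ] [ 0.0931  0.2703 -0.6255  2.0964  0.211   0.8319 -0.7835]
side 62 58 [0.4048 0.2628 0.0536]
side 54 55 [0.4086 0.1659 0.054 ]
top 62 33 [0.4001 0.2613 0.0545]
top 54 0 [nan nan nan]
0.2 0.5390802852978663 0.5390802852978663 0.14532796637510434
0.26 0.4959201854711032 0.5382643119453102 0.1480061351790491
0.32 0.49003850038449814 0.5370687223720909 0.14763971764462708
0.38 0.48590253868546773 0.5313993553088261 0.14802010785594552
0.56 0.003 5
0.58 0.004 189
0.6 0.004 242
0.62 0.005 270
0.64 0.004 275
0.66 0.809 1414
0.68 0.649 1080
0.7 0.649 1024
0.72 0.649 968
0.74 0.649 917<stdin>:6: RuntimeWarning: Mean of empty slice.
  ret = um.true_divide(
```

Both hubs stand upright at their bays (boss tops at z≈0.054). Now go over behind the lid.

```bash
python3 - <<'E'
from h import *
go(.605,.266,.235,1.63)
E
```

```text
cm [17.3698 17.7999 -1.9042] rv [ 0.0042  0.0011 -0.1952]
```

Request:
play_rows --pt "3 3 -1.5 0 0 -0.05 -1" --pt "6.5 6.5 -1.9 0 0 -0.1 -1" --pt "10 10 -1.9 0 0 -0.15 -1" --pt "13.5 13.5 -1.9 0 0 -0.19 -1" --pt "17.4 17.8 -1.9 0 0 -0.19 -1"

```text
clock: 40.45
position: [0.598, 0.2676, 0.2309]
tool_rot: [-3.141, 0.0, 1.631]
force: [0.2, 0.6, 1.5]
grip_width: -0.0003
finger_force: 0.0
```

Request:
play_rows --pt "0 0 0 0 0 0 -1" --pt "0 0 0 0 0 0 -1" --pt "0 0 0 0 0 0 -1" --pt "0 0 0 0 0 0 -1" --pt "0 0 0 0 0 0 -1"

```text
clock: 40.95
position: [0.5966, 0.2658, 0.2319]
tool_rot: [3.141, 0.0, 1.629]
force: [0.4, -0.9, -1.2]
grip_width: 0.0001
finger_force: 0.0
```

```bash
python3 - <<'E'
from h import *
s=observe(); print(s['position'],s['tool_rot'],s['qpos'],s['grip_width'])
go(.605,.266,.12,1.63)
p,d=grab('side','14');w=cloud('side',d).reshape(-1,3)
m=(abs(w[:,1]-.27)<.04)&(w[:,0]>.53)&(w[:,0]<.70)&(w[:,2]>.19)&(w[:,2]<.3)
for z in(.235,.25,.265,.28):
    k=m&(abs(w[:,2]-z)<.008);print(z,k.sum(),w[k].min(0),w[k].max(0)) if k.any() else 0
E
```

```text
[0.5966 0.2658 0.2319] [3.1409 0.0003 1.6294] [-0.1355  0.6246 -0.5961  1.4972  0.3715  1.1339 -0.7432] 0.00010418067565280036
cm [-0.0274  0.832  11.1907] rv [ 0.0006  0.0003 -0.0006]
0.235 23 [0.582  0.2596 0.2309] [0.6087 0.2816 0.243 ]
0.25 45 [0.5809 0.2596 0.242 ] [0.6096 0.2804 0.2573]
0.265 40 [0.5727 0.2611 0.2573] [0.6112 0.2801 0.2727]
0.28 111 [0.5596 0.2547 0.2723] [0.635  0.2828 0.2879]
```

Request:
play_rows --pt "0 0.8 3 0 0 0 -1" --pt "0 0.8 6 0 0 0 -1" --pt "0 0.8 9 0 0 0 -1" --pt "0 0.8 10.2 0 0 0 -1" --pt "0 0.8 10.2 0 0 0 -1"

```text
clock: 41.5
position: [0.6042, 0.2665, 0.1284]
tool_rot: [-3.14, 0.001, 1.63]
force: [-0.7, 0.3, -0.4]
grip_width: 0.0
finger_force: 0.0
```

Request:
play_rows --pt "0 -1 0 0 0 0 -1" --pt "0 -2.5 0 0 0 0 -1" --pt "0 -4 0 0 0 0 -1" --pt "0 -5 0 0 0 0 -1" --pt "0 -6 0 0 0 0 -1"

```text
clock: 42.0
position: [0.5452, 0.2637, 0.1309]
tool_rot: [3.139, -0.001, 1.63]
force: [3.9, 1.2, 3.3]
grip_width: -0.0003
finger_force: 2.0
```

Request:
play_rows --pt "0 -1 0 0 0 0 -1" --pt "0 -2 0 0 0 0 -1" --pt "0 -3 0 0 0 0 -1" --pt "0 -4 0 0 0 0 -1" --pt "0 -5 0 0 0 0 -1"

```text
clock: 42.5
position: [0.4941, 0.2604, 0.1293]
tool_rot: [-3.141, 0.0, 1.63]
force: [2.4, 0.2, 2.0]
grip_width: 0.0005
finger_force: 1.6
```

```bash
python3 - <<'E'
from h import *
s=observe(); print(s['position'],s['tool_rot'],s['force'])
p,d=grab('side','15');w=cloud('side',d).reshape(-1,3)
m=(w[:,1]>.30)&(w[:,1]<.385)&(w[:,0]>.3)&(w[:,0]<.58)&(w[:,2]>.06)&(w[:,2]<.25)
q=w[m]; 
for z in np.arange(.07,.2,.015):
    k=abs(q[:,2]-z)<.006
    if k.sum(): print(round(z,3),k.sum(),q[k][:,0].min(),q[k][:,0].max())
E
```

```text
[0.4941 0.2604 0.1293] [-3.1414  0.      1.6298] [2.4162 0.1917 1.9863]
0.07 13 0.5009195547686591 0.5092783239407885
0.085 14 0.49517044757839945 0.5041949066373519
0.1 12 0.4889802644067058 0.4949710685256658
0.115 10 0.48408805297508106 0.4888690527550952
0.13 13 0.42914455900638404 0.48148728399712987
0.145 251 0.4254694823257126 0.4769124889822498
0.16 49 0.4544684275010398 0.4692284429087347
```

Request:
play_rows --pt "0 -1 0 0 0 0 -1" --pt "0 -2.4 0.3 0 0 0 -1" --pt "0 -3.8 0.6 0 0 0 -1" --pt "0 -5.1 1.3 0 0 0 -1" --pt "0 -6.3 2 0 0 0 -1"

```text
clock: 43.05
position: [0.431, 0.2566, 0.1091]
tool_rot: [-3.141, 0.0, 1.63]
force: [1.4, 1.2, 0.7]
grip_width: 0.0001
finger_force: 0.8
```

Request:
play_rows --pt "0 -0.7 0.7 0 0 0 -1" --pt "0 -1.4 1.3 0 0 0 -1" --pt "0 -2.1 2 0 0 0 -1" --pt "0 -2.6 2.7 0 0 0 -1" --pt "0 -3.1 3.4 0 0 0 -1"

```text
clock: 43.55
position: [0.4007, 0.2548, 0.0747]
tool_rot: [-3.141, 0.0, 1.63]
force: [-0.3, -0.2, 0.4]
grip_width: 0.0001
finger_force: 0.5
```

```bash
python3 - <<'E'
from h import *
s=observe(); print(s['position'],s['tool_rot'],s['force'])
p,d=grab('side','16');w=cloud('side',d).reshape(-1,3)
m=(w[:,1]>.30)&(w[:,1]<.385)&(w[:,0]>.3)&(w[:,0]<.52)&(w[:,2]>.04)&(w[:,2]<.13)
q=w[m]; 
for x in np.arange(.34,.51,.02):
    k=abs(q[:,0]-x)<.006
    if k.sum(): print(round(x,3),k.sum(),np.median(q[k][:,2]))
E
```

```text
[0.4007 0.2548 0.0747] [-3.1413  0.0001  1.6296] [-0.2635 -0.1691  0.3867]
0.36 120 0.07552659334110606
0.38 101 0.0738259202660651
0.4 96 0.07253037695950741
0.42 99 0.07015732309226737
0.44 94 0.06842770866660353
0.46 94 0.06594992542432253
0.48 75 0.06364723383576563
```

Request:
play_rows --pt "0 0 -1 0 0 0 -1" --pt "0.2 -1.5 -1.2 0 0 0 -1" --pt "0.2 -3 -1.2 0 0 0 -1" --pt "0.2 -3 -0.6 0 0 0 -1" --pt "0.2 -3 0 0 0 0 -1"

```text
clock: 44.1
position: [0.3713, 0.2553, 0.0756]
tool_rot: [3.14, -0.0, 1.63]
force: [-0.1, 0.3, 1.1]
grip_width: 0.0001
finger_force: 0.3
```

Request:
play_rows --pt "0 0 0.3 0 0 0 -1" --pt "0 0 0.5 0 0 0 -1" --pt "0 0 0.7 0 0 0 -1" --pt "0 0 0.8 0 0 0 -1" --pt "0 0 0.8 0 0 0 -1"

```text
clock: 44.6
position: [0.3712, 0.2551, 0.0673]
tool_rot: [-3.142, 0.0, 1.63]
force: [0.3, 0.7, -0.1]
grip_width: -0.0001
finger_force: 0.0
```

Request:
play_rows --pt "0 0 0.05 0 0 0 -1" --pt "0 0 0.1 0 0 0 -1" --pt "0 0 0.15 0 0 0 -1" --pt "0 0 0.2 0 0 0 -1" --pt "0 0 0.2 0 0 0 -1"

```text
clock: 45.1
position: [0.3711, 0.2551, 0.0653]
tool_rot: [-3.142, 0.0, 1.63]
force: [0.1, -0.6, 0.1]
grip_width: 0.0003
finger_force: 0.0
```

Request:
play_rows --pt "0 0 0.05 0 0 0 -1" --pt "0 0 0.1 0 0 0 -1" --pt "0 0 0.1 0 0 0 -1" --pt "0 0 0.1 0 0 0 -1" --pt "0 0 0.1 0 0 0 -1"

```text
clock: 45.6
position: [0.3712, 0.2551, 0.0649]
tool_rot: [3.141, 0.0, 1.63]
force: [-4.9, -3.4, 20.4]
grip_width: -0.0002
finger_force: 10.0
```

Pressed home with 20 N at the shut height. Retreat and check.

Request:
play_rows --pt "0 0 0 0 0 0 -1" --pt "0 0 0 0 0 0 -1" --pt "0 0 -1 0 0 0 -1" --pt "0 0 -5 0 0 0 -1" --pt "0 0 -9 0 0 0 -1"

```text
clock: 46.1
position: [0.3703, 0.255, 0.1554]
tool_rot: [-3.14, 0.0, 1.631]
force: [0.9, -0.9, 0.1]
grip_width: -0.0001
finger_force: 0.0
```

Request:
play_rows --pt "-3 0 -2 0 0 0 -1" --pt "-7 0 -4 0 0 0 -1" --pt "-11 1 -6 0 0 0 -1" --pt "-15 2 -6 0 0 0 -1" --pt "-19 3 -6 0 0 0 -1"

```text
clock: 46.6
position: [0.4127, 0.0655, 0.2154]
tool_rot: [3.14, 0.0, 1.63]
force: [1.7, -0.2, 0.0]
grip_width: -0.0002
finger_force: 0.0
```

```bash
python3 - <<'E'
from h import *
s=observe(); print(s['position'],s['force'])
p,d=grab('side','17');w=cloud('side',d).reshape(-1,3)
m=(w[:,1]>.30)&(w[:,1]<.385)&(w[:,0]>.3)&(w[:,0]<.52)&(w[:,2]>.04)&(w[:,2]<.13)
q=w[m]
for x in np.arange(.36,.49,.03):
    k=abs(q[:,0]-x)<.01; print(round(x,3),k.sum(),np.median(q[k][:,2]))
crop(p,200,120,400,340,2.7,'pics/s17.png')
E
```

```text
[0.4127 0.0655 0.2154] [ 1.6699 -0.1913  0.018 ]
0.36 181 0.06331005840455342
0.39 166 0.06377583803096804
0.42 165 0.06372722890004218
0.45 159 0.06344098388937011
0.48 82 0.0632182148135633
```

View pics/s17.png

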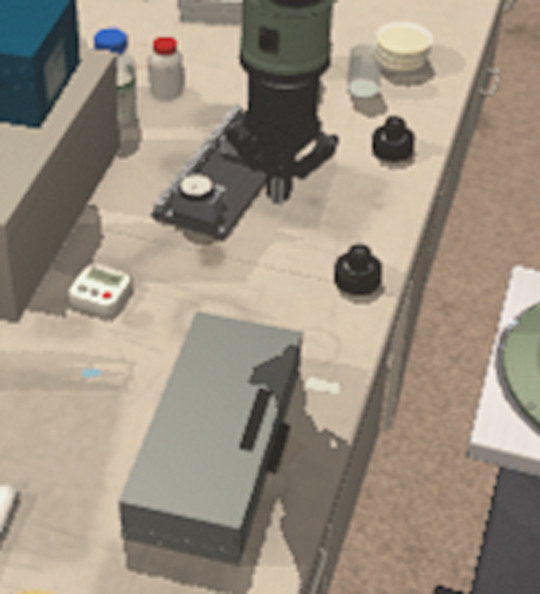

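The lid is flat and shut at crop (210,430), the bystanders and black look-alikes are untouched, and the arm is clear.

```bash
python3 -c "
from workcell import bot; print(bot.job_done())"
```

```text
the job is handed in; nothing more can be done
None
```

Both hubs present (62 mm first, then 54 mm) were measured on the caliper and stood in the case, the lid was pressed shut with about 20 N, and the job is handed in.

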